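# Set up the vacuum hold-down plate for sanding turning blanks

### The job

Get the vacuum hold-down plate ready for sanding: put whatever sanding block or whetstone was left lying on the grooved plate flat on the floor of the open plywood tool tray, and lay every square wooden blank, including the one left across the knob's well, flat down in a groove of its own with no end sticking out past the plate. Turn the sunken knob so that its white pointer line points at the dark wedge-shaped mark on the panel round the well. Last of all, once everything is in place and the knob is set, slide the black valve tab at the front of the control head all the way towards the grooves; leave the other things on the table where they are.

Things in the scene. Friction and masses are not known exactly. Their poses are not given: they have to be found in the camera images.
- lane0 (a point): Fixed aluminium vacuum hold-down plate, 190 (x) x 385 mm (y): four open-ended grooves along x (36 wide, 190 long, 5 mm deep, black floors, 62 mm apart along +y) and a grey control head at its -y end. Point: floor centre of the groove next to the head, 15 mm above the table; x along it, z up. Lands are 20 mm above the table; the head, 47 mm high, is 48 mm from the centre line.
- lane1 (a point): Centre of the floor of groove 2 of 4 counted from the control head, same axes as lane0.
- lane2 (a point): Centre of the floor of groove 3 of 4 counted from the control head, same axes as lane0.
- lane3 (a point): Centre of the floor of groove 4 of 4 counted from the control head, same axes as lane0.
- well (a point): Centre of the mouth of the round well (86 mm across, 32 mm deep, so its floor is 15 mm above the table) in the top of the control head, level with the head's top (47 mm above the table). The head measures 190 mm (x) x 116 mm (y). The well is 33 mm behind (+x) the head's centre.
- knob_grip (a point): Black round ribbed knob in the middle of the well: diameter 32 mm, 27 mm high, top 5 mm below the head's top; 27 mm of free room all round it for the fingers, so open the gripper only a little wider than the knob. This point lies on its upright axis, 16.5 mm above the well's floor.
- knob (a joint): Knob angle in rad, 0 to 4.71, growing clockwise seen from above; turns freely with light friction (0.05 N m) and stays where it is left. A white line from the centre to the rim of its top is the pointer.
- set_mark (a joint): Angle in rad of the dark wedge-shaped mark on the panel beside the well, in the same measure as knob: the pointer points at the mark when both values are equal. The mark differs from start to start, is flat and is not to be moved.
- knob_pointer (a point): Point 50 mm from the knob's axis in the direction of the pointer line, at the height of the head's top.
- mark_tip (a point): Point on the dark wedge mark, 50 mm from the knob's axis, at the height of the head's top.
- valve_grip (a point): Black valve tab on the head's top near its front edge: 22 mm (x) x 12 mm (y, along its travel), 24 mm high. This point is on its middle, 13 mm above the head's top. Its axes are those of lane0; it slides along +y (towards the grooves).
- valve (a joint): Position of the valve tab in m: 0 shut, 0.04 fully open (end stop, towards the grooves). Friction 1.5 N, no spring.
- blank_long_c (a point): Dark brown wooden blank, square bar 27 x 27 mm, 160 mm long, 0.09 kg, lying on a long side; this point is its centre (13.5 mm above what it rests on), its y axis runs along its length. It starts lying along x on the control head, across the well and over the knob; always present.
- blank_dark_c (a point): Near-black wooden blank, square bar 27 x 27 mm, 140 mm long, 0.09 kg, lying on a long side; this point is its centre (13.5 mm above what it rests on), its y axis runs along its length. May be absent. Starts on the table in front of the plate.
- blank_light_c (a point): Light-coloured wooden blank, square bar 27 x 27 mm, 120 mm long, 0.09 kg, lying on a long side; this point is its centre (13.5 mm above what it rests on), its y axis runs along its length. May be absent. Starts on the table in front of the plate.
- blank_light2_c (a point): Second light-coloured wooden blank, square bar 27 x 27 mm, 120 mm long, 0.09 kg, lying on a long side; this point is its centre (13.5 mm above what it rests on), its y axis runs along its length. May be absent. Starts on the table in front of the plate.
- sanding_block_c (a point): Cork sanding block, 52 mm (its x) x 92 mm (its y) x 32 mm high, 0.07 kg; this point is its centre. Starts lying across the grooves. May be absent.
- whetstone_c (a point): Grey whetstone, 33 mm (its x) x 68 mm (its y) x 27 mm high, 0.16 kg; this point is its centre. Starts lying across the grooves. May be absent.
- tool_tray_in (a point): Open shallow plywood tray fixed on the table, 130 mm (x) x 210 mm (y), walls 5 mm thick and 30 mm high; this point is the centre of its inner floor, 5 mm above the table, axes along its sides.
- calipers: Steel vernier calipers, 71 x 186 x 10 mm, lying on the table; leave alone. Origin under its middle.
- pen_black: Black pencil, 135 mm long; leave alone. Origin under its middle.

How it is judged (in metres and radians):
On the way, in this order (a step that is already met when the one before it is completed fails the run):
1. the block and stone in the tray, every blank in a groove, the knob at the mark (((x of blank_long_c in the frame of lane0 between -0.018 and 0.018 m and y of blank_long_c in the frame of lane0 between -0.007 and 0.007 m and z of blank_long_c in the frame of lane0 between 0.008 and 0.0165 m and angle between the y axis of blank_long_c and the x axis of lane0, either way round below 0.12 rad) or (x of blank_long_c in the frame of lane1 between -0.018 and 0.018 m and y of blank_long_c in the frame of lane1 between -0.007 and 0.007 m and z of blank_long_c in the frame of lane1 between 0.008 and 0.0165 m and angle between the y axis of blank_long_c and the x axis of lane1, either way round below 0.12 rad) or (x of blank_long_c in the frame of lane2 between -0.018 and 0.018 m and y of blank_long_c in the frame of lane2 between -0.007 and 0.007 m and z of blank_long_c in the frame of lane2 between 0.008 and 0.0165 m and angle between the y axis of blank_long_c and the x axis of lane2, either way round below 0.12 rad) or (x of blank_long_c in the frame of lane3 between -0.018 and 0.018 m and y of blank_long_c in the frame of lane3 between -0.007 and 0.007 m and z of blank_long_c in the frame of lane3 between 0.008 and 0.0165 m and angle between the y axis of blank_long_c and the x axis of lane3, either way round below 0.12 rad)) and ((x of blank_dark_c in the frame of lane0 between -0.028 and 0.028 m and y of blank_dark_c in the frame of lane0 between -0.007 and 0.007 m and z of blank_dark_c in the frame of lane0 between 0.008 and 0.0165 m and angle between the y axis of blank_dark_c and the x axis of lane0, either way round below 0.12 rad) or (x of blank_dark_c in the frame of lane1 between -0.028 and 0.028 m and y of blank_dark_c in the frame of lane1 between -0.007 and 0.007 m and z of blank_dark_c in the frame of lane1 between 0.008 and 0.0165 m and angle between the y axis of blank_dark_c and the x axis of lane1, either way round below 0.12 rad) or (x of blank_dark_c in the frame of lane2 between -0.028 and 0.028 m and y of blank_dark_c in the frame of lane2 between -0.007 and 0.007 m and z of blank_dark_c in the frame of lane2 between 0.008 and 0.0165 m and angle between the y axis of blank_dark_c and the x axis of lane2, either way round below 0.12 rad) or (x of blank_dark_c in the frame of lane3 between -0.028 and 0.028 m and y of blank_dark_c in the frame of lane3 between -0.007 and 0.007 m and z of blank_dark_c in the frame of lane3 between 0.008 and 0.0165 m and angle between the y axis of blank_dark_c and the x axis of lane3, either way round below 0.12 rad)) and ((x of blank_light_c in the frame of lane0 between -0.038 and 0.038 m and y of blank_light_c in the frame of lane0 between -0.007 and 0.007 m and z of blank_light_c in the frame of lane0 between 0.008 and 0.0165 m and angle between the y axis of blank_light_c and the x axis of lane0, either way round below 0.12 rad) or (x of blank_light_c in the frame of lane1 between -0.038 and 0.038 m and y of blank_light_c in the frame of lane1 between -0.007 and 0.007 m and z of blank_light_c in the frame of lane1 between 0.008 and 0.0165 m and angle between the y axis of blank_light_c and the x axis of lane1, either way round below 0.12 rad) or (x of blank_light_c in the frame of lane2 between -0.038 and 0.038 m and y of blank_light_c in the frame of lane2 between -0.007 and 0.007 m and z of blank_light_c in the frame of lane2 between 0.008 and 0.0165 m and angle between the y axis of blank_light_c and the x axis of lane2, either way round below 0.12 rad) or (x of blank_light_c in the frame of lane3 between -0.038 and 0.038 m and y of blank_light_c in the frame of lane3 between -0.007 and 0.007 m and z of blank_light_c in the frame of lane3 between 0.008 and 0.0165 m and angle between the y axis of blank_light_c and the x axis of lane3, either way round below 0.12 rad)) and ((x of blank_light2_c in the frame of lane0 between -0.038 and 0.038 m and y of blank_light2_c in the frame of lane0 between -0.007 and 0.007 m and z of blank_light2_c in the frame of lane0 between 0.008 and 0.0165 m and angle between the y axis of blank_light2_c and the x axis of lane0, either way round below 0.12 rad) or (x of blank_light2_c in the frame of lane1 between -0.038 and 0.038 m and y of blank_light2_c in the frame of lane1 between -0.007 and 0.007 m and z of blank_light2_c in the frame of lane1 between 0.008 and 0.0165 m and angle between the y axis of blank_light2_c and the x axis of lane1, either way round below 0.12 rad) or (x of blank_light2_c in the frame of lane2 between -0.038 and 0.038 m and y of blank_light2_c in the frame of lane2 between -0.007 and 0.007 m and z of blank_light2_c in the frame of lane2 between 0.008 and 0.0165 m and angle between the y axis of blank_light2_c and the x axis of lane2, either way round below 0.12 rad) or (x of blank_light2_c in the frame of lane3 between -0.038 and 0.038 m and y of blank_light2_c in the frame of lane3 between -0.007 and 0.007 m and z of blank_light2_c in the frame of lane3 between 0.008 and 0.0165 m and angle between the y axis of blank_light2_c and the x axis of lane3, either way round below 0.12 rad)) and x of sanding_block_c in the frame of tool_tray_in between -0.055 and 0.055 m and y of sanding_block_c in the frame of tool_tray_in between -0.095 and 0.095 m and z of sanding_block_c in the frame of tool_tray_in between 0 and 0.03 m and x of whetstone_c in the frame of tool_tray_in between -0.055 and 0.055 m and y of whetstone_c in the frame of tool_tray_in between -0.095 and 0.095 m and z of whetstone_c in the frame of tool_tray_in between 0 and 0.03 m and horizontal distance between knob_pointer and mark_tip below 0.009 m), for 0.2 s.
2. then the valve tab slid fully open (value of joint valve above 0.034 m), for 0.2 s.
At the end, for the whole second after the job is handed in: Every blank rests on a groove floor (7 mm off its centre line, 0.12 rad, no end over 3 mm past the plate), the block and stone rest on the tray floor, the knob points within 0.18 rad of the mark, the valve tab is 34 of 40 mm or more towards the grooves (all of step 1 and value of joint valve above 0.034 m and linear speed of each of blank_long, blank_dark, blank_light, blank_light2, sanding_block, whetstone below 0.02 m/s); the robot touches nothing.
It fails at once if the calipers is pushed more than 30 mm (distance of calipers from where it was at the start of the episode above 0.03 m).
It fails at once if the pencil is pushed more than 30 mm (distance of pen_black from where it was at the start of the episode above 0.03 m).
Of blank_dark, blank_light, blank_light2 only 2 to 3 are there at a start; the rules pass over those that are not, and their reading is None.
Of sanding_block, whetstone only 1 to 2 are there at a start; the rules pass over those that are not, and their reading is None.
At some moment in a run one of blank_dark, blank_light, blank_light2 may be knocked a few centimetres aside while the robot is not near it.
Once in a run the grip may slacken for a moment while it holds something.
It also fails if it takes over 208 s, if anything falls off the work surface, if the arm or the gripper's body presses on something with over 40 N, if the wrist force passes 120 N, or if a joint passes its speed limit or range.

### The arm

A 6-joint arm with a two-finger parallel gripper is mounted at the origin on a cart in front of the work surface, level with it; the furniture and walls round the work are solid. World frame = base frame: x ahead of the robot, y to its left, z up, the work surface at z = 0. Lengths are in mm, angles in rad, forces in N, time in s.
With the tool pointing down it reaches from about 400 to 825 mm from the base axis. Payload 7 kg.
Tool frame: the origin (TCP) lies at the very end of the fingers, on their centre line; the grasp point (between the pads) lies 19 mm behind it; z points along the fingers, x is the direction in which the jaws open and shut, and the axes are right-handed (so a half turn about z gives the same grasp; the last joint's range is limited). The gripper opens to 88 mm and grips with 3 to 60 N. Pads are 19 mm wide; open, the fingers measure 130 mm over their backs; the gripper's body (78 mm by 193 mm) begins 47 mm behind the grasp point.
Start: joints at [-0.828, 0.359, 0.012, 0, -1.224, -0.288], TCP at [296.487, -606.375, 226.561] pointing down, gripper open.
Joint ranges: [-3.07, 3.07], [-1.43, 2.12], [-1.02, 1.25], [-3.03, 1.67], [-3.05, -0], [-3.03, 3.03]. Speed limits (rad/s): [2.39, 2.39, 3.01, 3.14, 3.14, 3.14].

### API

Orientations are given as a rotation vector (axis times angle).
In Python, from bench import observe, capture, camera_model, job_done gives the robot as it stands.
- The arm moves only by the shell command python3 -m pendant 'ROWS' [FORCE]. ROWS is JSON, a list of rows, each an object of numbers: "wx", "wy", "wz": the turn, a rotation vector about the tool's x, y, z as a fraction of full scale; "tx", "ty", "tz": the shift along the tool's x, y, z as a fraction of full scale; "jaw": the opening, from -1 (shut) to 1 (fully open). A call has 1 to 20 rows; each row shifts and turns the pose as measured when the row begins, along the tool's axes as they then stand; what a row does not reach is not made up. Full scale, the value 1, is 50 mm for a shift and 6 degrees for a turn. A row lasts 1/8 s, in which the tool goes at most 62.5 mm and 10.7 degrees, less where a joint would pass 70% of its speed; a pose out of reach is approached as far as the arm can. A call with a number of a shift or a turn outside -1 to 1 is refused whole. A call with a gripper value outside its range is refused whole. The fingers move at their own pace and stop on an object; FORCE is the grip in N (left out, the last holds). Time passes only in rows, so rows that do not move let the fingers close. It gives the time, the measured TCP pose, the force and the opening at its end, in the units of the state.
- observe(): the state, without advancing time (a new reading comes with each control period).
- capture(name): name is "scene" or "top" or "wrist"; returns (picture, depth): 384x512x3 uint8, red, green, blue; 384x512 float32, mm along the optical axis (not along the pixel's ray), 0 where there is no reading.
- camera_model(name): a dict with "vfov" (degrees; the focal length in pixels is half the picture's height over the tangent of half this angle, whatever the lens; pixels are square), "cx", "cy" (the principal point, pixels), "dist_coeffs" ([k1, k2, p1, p2, k3] as OpenCV has them; the pictures are not rectified), "world_from_camera" (4x4, takes a point from camera to world coordinates). Camera axes: x right, y down, z forward; pixel columns grow to the right and rows downward; lengths in mm; the calibration is good to about 2 mm. A picture is of the moment at which its call begins: read the wrist's pose just before it. camera_model takes no time and is no camera call; for the wrist camera it gives the pose at the moment of the call.
- job_done(): hands the job in, once; it reports no verdict.
The state is a dict: "t": time; "joints": joint angles; "qvel": joint speeds; "tau": joint torques, N m; "eef_pos": TCP position; "orientation": TCP orientation; "wrist_force": force on the tool from outside, world axes, zero at the start; "wrist_torque": the same for the moment, N m; "width": finger opening in mm.
Only numpy, scipy, OpenCV 4.12 (cv2) and the standard library are available. Lean on these libraries where they do the work, as an engineer would, in place of code of your own. Each camera call takes 0.05 s, during which the arm holds its last target.

## Working session

There is one attempt and no reset: what is moved stays moved. The work goes in short steps, Python scripts to look and compute and a shell command to move; the robot and the scene stay as the last step left them, time stands still between calls to the robot, and variables do not carry over. Pictures are saved under pics/ and viewed, and the job is handed in when it is done.

```bash
ls; mkdir -p pics
python3 - <<'E'
from bench import *
import cv2
o=observe();print(o)
for n in("scene","top","wrist"):
    p,d=capture(n);cv2.imwrite(f"pics/{n}0.png",p[:,:,::-1]);m=camera_model(n);print(n,m)
E
```

```text
pics
{'t': 0.0, 'joints': array([-8.27908980e-01,  3.59411350e-01,  1.10723435e-02, -3.39672156e-04,
       -1.22410604e+00, -2.88129165e-01]), 'qvel': array([-0.00109046, -0.00122714,  0.00084749,  0.00162252,  0.00053618,
       -0.00250553]), 'tau': array([-1.24684384e-04, -5.82724643e+01,  2.93055296e+01,  6.99744165e+00,
        6.64417574e-03, -1.48662589e-04]), 'eef_pos': array([ 296.26906548, -605.96747374,  225.61462695]), 'orientation': array([-1.66285232e+00, -2.66365880e+00, -1.17344732e-03]), 'wrist_force': array([-0.49789636, -0.3465882 , -0.1952149 ]), 'wrist_torque': array([-0.00621906,  0.04623031,  0.01877842]), 'width': 87.93223764757082}
scene {'vfov': 49.475811609700045, 'cx': 260.2813531113644, 'cy': 188.92361675658452, 'dist_coeffs': array([-0.15320539,  0.        ,  0.        ,  0.        ,  0.        ]), 'world_from_camera': array([[ 8.63131412e-01, -2.57502797e-01,  4.34392075e-01,
        -1.99986089e+01],
       [-5.04753480e-01, -4.65664335e-01,  7.26897965e-01,
        -9.44135124e+02],
       [ 1.51026370e-02, -8.46669379e-01, -5.31904948e-01,
         
[... 471 characters left out ...]
    [-3.74978969e-04, -2.04325714e-01, -9.78902887e-01,
         1.67224943e+03],
       [ 0.00000000e+00,  0.00000000e+00,  0.00000000e+00,
         1.00000000e+00]])}
wrist {'vfov': 66.8370361100229, 'cx': 256.49001564960105, 'cy': 190.46255953171973, 'dist_coeffs': array([-0.0223571,  0.       ,  0.       ,  0.       ,  0.       ]), 'world_from_camera': array([[-4.38391484e-01,  8.68139699e-01,  2.32693725e-01,
         2.33940428e+02],
       [ 8.98782337e-01,  4.22926771e-01,  1.15426415e-01,
        -6.37011638e+02],
       [ 1.79384731e-03,  2.59742967e-01, -9.65676122e-01,
         3.83870356e+02],
       [ 0.00000000e+00,  0.00000000e+00,  0.00000000e+00,
         1.00000000e+00]])}
```

View pics/scene0.png

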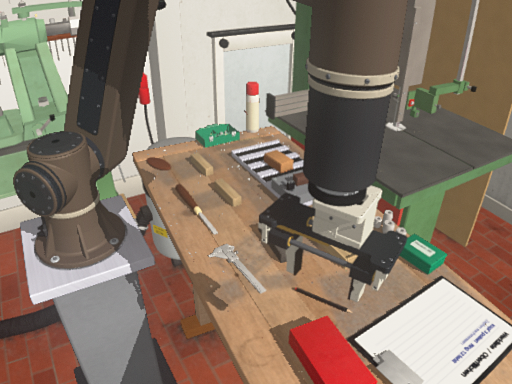

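View pics/top0.png

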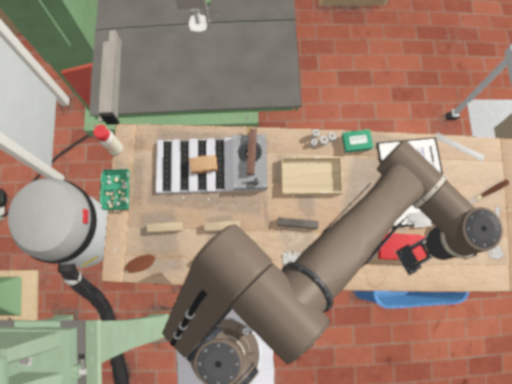

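View pics/wrist0.png

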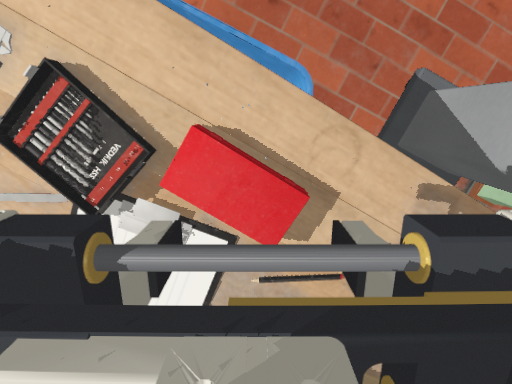

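```bash
cat > h.py <<'E'
import numpy as np, cv2
from bench import *
from scipy.spatial.transform import Rotation as R
def K(m):
    f=192/np.tan(np.radians(m['vfov']/2)); return np.array([[f,0,m['cx']],[0,f,m['cy']],[0,0,1]])
def ray(m,u,v):
    p=cv2.undistortPoints(np.array([[[u,v]]],float),K(m),m['dist_coeffs'])[0,0]
    T=m['world_from_camera'];return T[:3,3],T[:3,:3]@np.array([p[0],p[1],1.])
def onz(m,u,v,z):
    o,d=ray(m,u,v);return o+d*(z-o[2])/d[2]
def dep(m,D,u,v):
    o,d=ray(m,u,v);return o+d*D[int(round(v)),int(round(u))]
def proj(m,P):
    T=np.linalg.inv(m['world_from_camera']);P=np.atleast_2d(P)
    q=P@T[:3,:3].T+T[:3,3]
    return cv2.projectPoints(q.reshape(-1,1,3),np.zeros(3),np.zeros(3),K(m),m['dist_coeffs'])[0].reshape(-1,2)
def tri(obs):
    A=np.zeros((3,3));b=np.zeros(3)
    for m,u,v in obs:
        o,d=ray(m,u,v);d=d/np.linalg.norm(d);M=np.eye(3)-np.outer(d,d);A+=M;b+=M@o
    return np.linalg.solve(A,b)
def snap(n,name,crop=None,s=1):
    m=camera_model(n);p,D=capture(n)
    np.savez(f'pics/{name}.npz',p=p,D=D,**{k:np.array(v) for k,v in m.items()})
    im=p[:,:,::-1]
    if crop: x0,y0,x1,y1=crop;im=im[y0:y1,x0:x1]
    if s!=1: im=cv2.resize(im,None,fx=s,fy=s,interpolation=cv2.INTER_CUBIC)
    cv2.imwrite(f'pics/{name}.png',im);return m,p,D
def load(name):
    z=np.load(f'pics/{name}.npz');m={k:z[k] for k in z.files if k not in 'pD'};
    for k in('vfov','cx','cy'):m[k]=float(m[k])
    return m,z['p'],z['D']
def st():
    o=observe();Rm=R.from_rotvec(o['orientation']).as_matrix()
    print('t',round(o['t'],2),'pos',o['eef_pos'].round(1),'w',round(o['width'],1),'F',o['wrist_force'].round(1),'J',o['joints'].round(2))
    print('toolx',Rm[:,0].round(3),'z',Rm[:,2].round(3));return o,Rm
def plan(target,yaw=None):
    """tool axis steps to reach TCP target (mm); yaw: desired angle of tool x in world, mod pi, tool down"""
    o,Rm=st();d=Rm.T@(np.array(target,float)-o['eef_pos']);print('shift units(50mm)',(d/50).round(3))
    if yaw is not None:
        best=None
        for k in(0,1):
            c,s=np.cos(yaw+k*np.pi),np.sin(yaw+k*np.pi)
            G=np.array([[c,s,0],[s,-c,0],[0,0,-1.]])
            w=R.from_matrix(Rm.T@G).as_rotvec()
            print('turn units(6deg) opt',k,(np.degrees(w)/6).round(2),'resulting j6 ~',round(o['joints'][5]+w[2],2))
E
python3 - <<'E'
from h import *
m,p,D=snap('top','t1',(90,110,390,310),2.6)
o,_=st()
for u,v in [(162,160),(228,160),(265,160)]: print(D[v,u],dep(m,D,u,v))
E
```

```text
t 0.2 pos [ 296.4 -606.1  226. ] w 87.6 F [0.1 0.3 0.5] J [-0.83  0.36  0.01 -0.   -1.22 -0.29]
toolx [-0.439  0.898  0.001] z [-0.001  0.001 -1.   ]
1716.8427 [665.97174438 198.5521942   20.49148467]
1722.5831 [658.13741435 -33.47707628  14.70706212]
1692.7957 [ 644.81637936 -162.13709198   43.30817289]
```

View pics/t1.png

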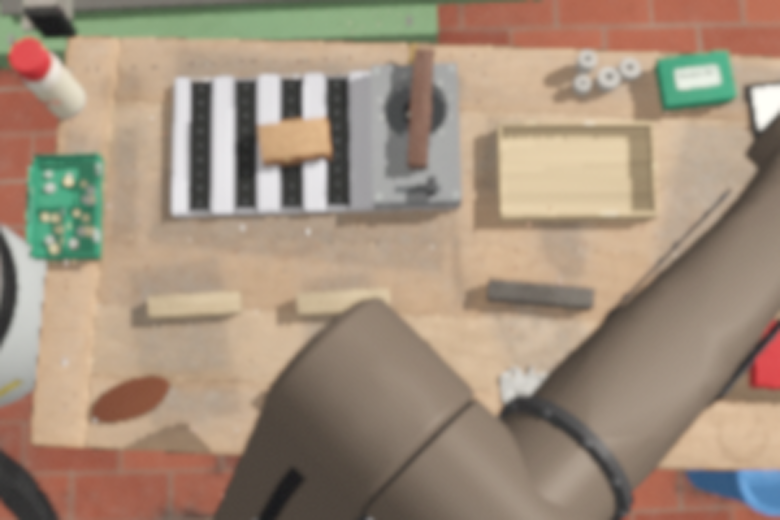

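Run:
```python
from h import *
m,p,D=load('t1')
def c(u,v,z,n): 
    u=90+u/2.6;v=110+v/2.6; print(n,onz(m,u,v,z).round(0)[:2])
c(193,301,27,'light A');c(147,298,27,'A left top');c(239,293,27,'A right')
c(345,300,27,'light B')
c(490,283,27,'dark L');c(592,291,27,'dark R');c(540,288,27,'dark c')
c(295,138,52,'cork');c(422,110,74,'long');c(424,52,74,'long far');c(417,165,74,'long near')
c(575,172,5,'tray');c(415,185,60,'valve')
for i,u in enumerate((339,292,246,201)):c(u,145,15,'lane%d'%i)
c(460,65,47,'head corner');c(460,205,47,'head corner near');c(172,80,20,'plate far left');c(172,213,20,'plate near left')
```

```text
light A [431. 189.]
A left top [437. 250.]
A right [440. 128.]
light B [425. -10.]
dark L [ 441. -200.]
dark R [ 425. -332.]
dark c [ 432. -265.]
cork [639.  49.]
long [ 665. -119.]
long far [ 744. -125.]
long near [ 591. -110.]
tray [ 592. -323.]
valve [ 568. -107.]
lane0 [638.  -6.]
lane1 [641.  57.]
lane2 [643. 119.]
lane3 [646. 181.]
head corner [ 734. -173.]
head corner near [ 542. -164.]
plate far left [738. 220.]
plate near left [552. 219.]
```

Run:
```python
from h import *
plan([570,0,400],-np.pi/2)
```

```text
t 0.2 pos [ 296.4 -606.1  226. ] w 87.6 F [0.1 0.3 0.5] J [-0.83  0.36  0.01 -0.   -1.22 -0.29]
toolx [-0.439  0.898  0.001] z [-0.001  0.001 -1.   ]
shift units(50mm) [ 8.491 10.241 -3.473]
turn units(6deg) opt 0 [ 1.000e-02 -0.000e+00 -2.566e+01] resulting j6 ~ -2.97
turn units(6deg) opt 1 [-0.   -0.01  4.34] resulting j6 ~ 0.17
```

```bash
python3 -m pendant '[{"tz":-1},{"tz":-0.8,"tx":0.2,"ty":0.2},{"tx":0.6,"ty":0.73,"tz":-0.2},{"tx":0.6,"ty":0.73,"tz":-0.2},{"tx":0.6,"ty":0.73,"tz":-0.2},{"tx":0.6,"ty":0.73,"tz":-0.2},{"tx":0.6,"ty":0.73,"tz":-0.2},{"tx":0.6,"ty":0.73,"tz":-0.2},{"tx":0.6,"ty":0.73,"tz":-0.2},{"tx":0.6,"ty":0.73,"tz":-0.2},{"tx":0.6,"ty":0.73,"tz":-0.1},{"tx":0.6,"ty":0.73},{"tx":0.6,"ty":0.73},{"tx":0.6,"ty":0.73},{"tx":0.6,"ty":0.73},{"tx":0.6,"ty":0.73},{"wz":-1},{"wz":-1},{"wz":-1},{"wz":-1}]'
python3 - <<'E'
from h import *
plan([570,0,400],-np.pi/2)
E
```

```text
t 0.2 pos [ 296.4 -606.1  226. ] w 87.6 F [0.1 0.3 0.5] J [-0.83  0.36  0.01 -0.   -1.22 -0.29]
toolx [-0.439  0.898  0.001] z [-0.001  0.001 -1.   ]
shift units(50mm) [ 8.491 10.241 -3.473]
turn units(6deg) opt 0 [ 1.000e-02 -0.000e+00 -2.566e+01] resulting j6 ~ -2.97
turn units(6deg) opt 1 [-0.   -0.01  4.34] resulting j6 ~ 0.17validation failed for argument at $[0]...
```

```bash
python3 -m pendant '[{"wx":0,"wy":0,"wz":0,"tx":0,"ty":0,"tz":-1,"jaw":1}]'; python3 -m pendant --help | head
```

```text
t: 0.32
eef_pos: [295.4, -604.2, 271.7]
orientation: [-1.659, -2.657, -0.007]
wrist_force: [1.0, -2.1, 1.2]
width: 87.9invalid input: not JSON, or not a number
```

```bash
python3 -m pendant '[{"wx":0,"wy":0,"wz":0,"tx":0.6,"ty":0.72,"tz":-0.2,"jaw":1},{"wx":0,"wy":0,"wz":0,"tx":0.6,"ty":0.72,"tz":-0.2,"jaw":1},{"wx":0,"wy":0,"wz":0,"tx":0.6,"ty":0.72,"tz":-0.2,"jaw":1},{"wx":0,"wy":0,"wz":0,"tx":0.6,"ty":0.72,"tz":-0.2,"jaw":1},{"wx":0,"wy":0,"wz":0,"tx":0.6,"ty":0.72,"tz":-0.2,"jaw":1},{"wx":0,"wy":0,"wz":0,"tx":0.6,"ty":0.72,"tz":-0.2,"jaw":1},{"wx":0,"wy":0,"wz":0,"tx":0.6,"ty":0.72,"tz":-0.2,"jaw":1},{"wx":0,"wy":0,"wz":0,"tx":0.6,"ty":0.72,"tz":-0.2,"jaw":1},{"wx":0,"wy":0,"wz":0,"tx":0.6,"ty":0.72,"tz":-0.2,"jaw":1},{"wx":0,"wy":0,"wz":0,"tx":0.6,"ty":0.72,"tz":-0.2,"jaw":1},{"wx":0,"wy":0,"wz":0,"tx":0.6,"ty":0.72,"tz":-0.2,"jaw":1},{"wx":0,"wy":0,"wz":0,"tx":0.6,"ty":0.72,"tz":0,"jaw":1},{"wx":0,"wy":0,"wz":0,"tx":0.6,"ty":0.72,"tz":0,"jaw":1},{"wx":0,"wy":0,"wz":-1,"tx":0,"ty":0,"tz":0,"jaw":1},{"wx":0,"wy":0,"wz":-1,"tx":0,"ty":0,"tz":0,"jaw":1},{"wx":0,"wy":0,"wz":-1,"tx":0,"ty":0,"tz":0,"jaw":1},{"wx":0,"wy":0,"wz":-1,"tx":0,"ty":0,"tz":0,"jaw":1},{"wx":0,"wy":0,"wz":-1,"tx":0,"ty":0,"tz":0,"jaw":1},{"wx":0,"wy":0,"wz":-1,"tx":0,"ty":0,"tz":0,"jaw":1},{"wx":0,"wy":0,"wz":-1,"tx":0,"ty":0,"tz":0,"jaw":1}]'
python3 - <<'E'
from h import *
plan([570,0,400],-np.pi/2)
E
```

```text
t: 2.82
eef_pos: [551.6, -30.6, 388.5]
orientation: [-0.56, -3.085, -0.009]
wrist_force: [0.6, -0.5, -0.2]
width: 87.4
t 2.83 pos [551.6 -30.6 388.5] w 87.4 F [ 0.6 -0.5 -0.2] J [ 0.29  0.1   0.03 -0.01 -1.51 -0.65]
toolx [-0.936  0.352  0.007] z [-0.005  0.007 -1.   ]
shift units(50mm) [-0.129  0.703 -0.228]
turn units(6deg) opt 0 [  0.09  -0.   -18.43] resulting j6 ~ -2.58
turn units(6deg) opt 1 [-0.   -0.08 11.57] resulting j6 ~ 0.56
```

```bash
python3 -m pendant '[{"wx":0,"wy":0,"wz":-1,"tx":0,"ty":0.6,"tz":-0.2,"jaw":1},{"wx":0,"wy":0,"wz":-1,"tx":0,"ty":0,"tz":0,"jaw":1},{"wx":0,"wy":0,"wz":-1,"tx":0,"ty":0,"tz":0,"jaw":1},{"wx":0,"wy":0,"wz":-1,"tx":0,"ty":0,"tz":0,"jaw":1},{"wx":0,"wy":0,"wz":-1,"tx":0,"ty":0,"tz":0,"jaw":1},{"wx":0,"wy":0,"wz":-1,"tx":0,"ty":0,"tz":0,"jaw":1},{"wx":0,"wy":0,"wz":-1,"tx":0,"ty":0,"tz":0,"jaw":1},{"wx":0,"wy":0,"wz":-1,"tx":0,"ty":0,"tz":0,"jaw":1},{"wx":0,"wy":0,"wz":-1,"tx":0,"ty":0,"tz":0,"jaw":1},{"wx":0,"wy":0,"wz":-1,"tx":0,"ty":0,"tz":0,"jaw":1},{"wx":0,"wy":0,"wz":-1,"tx":0,"ty":0,"tz":0,"jaw":1},{"wx":0,"wy":0,"wz":-1,"tx":0,"ty":0,"tz":0,"jaw":1},{"wx":0,"wy":0,"wz":-1,"tx":0,"ty":0,"tz":0,"jaw":1},{"wx":0,"wy":0,"wz":-1,"tx":0,"ty":0,"tz":0,"jaw":1},{"wx":0,"wy":0,"wz":-1,"tx":0,"ty":0,"tz":0,"jaw":1},{"wx":0,"wy":0,"wz":-1,"tx":0,"ty":0,"tz":0,"jaw":1},{"wx":0,"wy":0,"wz":-1,"tx":0,"ty":0,"tz":0,"jaw":1},{"wx":0,"wy":0,"wz":-1,"tx":0,"ty":0,"tz":0,"jaw":1},{"wx":0,"wy":0,"wz":-0.4,"tx":0,"ty":0,"tz":0,"jaw":1}]'
python3 - <<'E'
from h import *
plan([570,0,400],-np.pi/2)
snap('wrist','w1',None,1.5)
snap('top','t2',(90,110,390,310),2.6)
E
```

```text
t: 5.2
eef_pos: [559.8, -1.5, 395.7]
orientation: [2.289, -2.148, -0.021]
wrist_force: [-0.5, -0.2, 0.0]
width: 87.6
t 5.2 pos [559.8  -1.5 395.7] w 87.6 F [-0.5 -0.2  0. ] J [ 0.34  0.11  0.07 -0.01 -1.53  1.3 ]
toolx [ 0.063 -0.998 -0.008] z [-0.011  0.007 -1.   ]
shift units(50mm) [-0.017 -0.205 -0.089]
turn units(6deg) opt 0 [0.11 0.07 0.6 ] resulting j6 ~ 1.36
turn units(6deg) opt 1 [ -0.11   0.16 -29.39] resulting j6 ~ -1.78
```

View pics/w1.png

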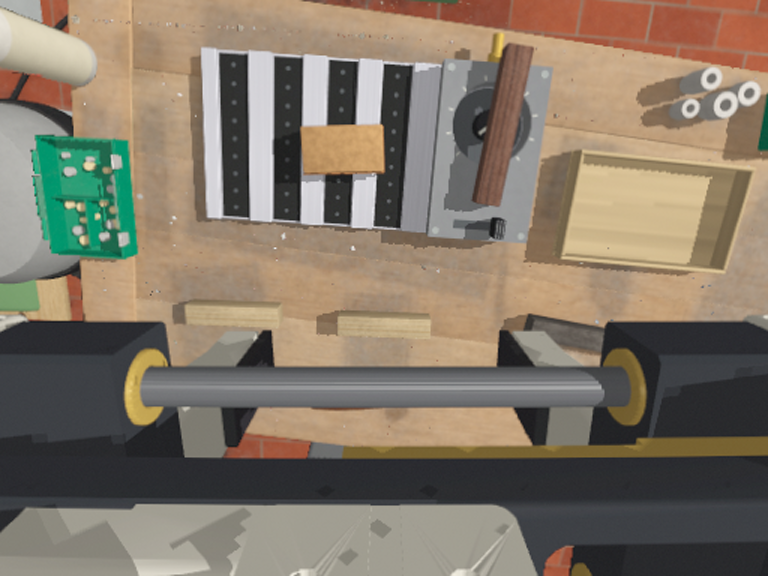

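View pics/t2.png

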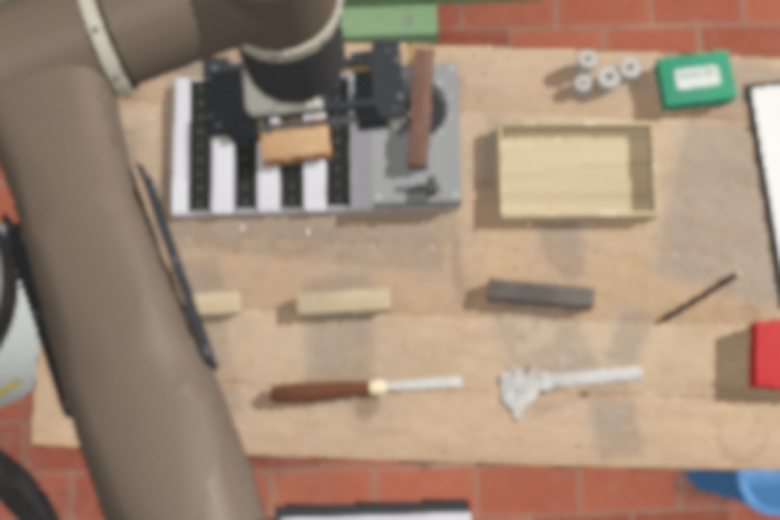

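Run:
```python
from h import *
m,p,D=load('w1')
def P(u,v,z,n):
    u/=1.5;v/=1.5; print(n,'plane',onz(m,u,v,z).round(1)[:2],'depth',dep(m,D,u,v).round(1))
# lane strips: centres at far and near ends
for i,(a,b) in enumerate([((398,66),(390,226)),((343,62),(338,222)),((288,58),(286,220)),((234,54),(236,217))]):
    P(*a,15,f'lane{i} far');P(*b,15,f'lane{i} near')
P(203,47,20,'plate c far L');P(208,218,20,'near L')
P(441,60,47,'head far L');P(551,66,47,'head far R');P(527,241,47,'near R');P(428,234,47,'near L')
P(303,127,52,'cork a');P(383,125,52,'cork b');P(383,173,52,'c');P(303,173,52,'d');P(343,150,52,'cork mid')
P(507,44,74,'long a');P(532,48,74,'b');P(498,206,74,'c');P(475,203,74,'d')
P(498,222,71,'valve top')
P(188,301,27,'A1');P(280,305,27,'A2');P(338,313,27,'B1');P(430,316,27,'B2')
P(582,151,30,'tray');P(754,170,30,'tray');P(723,272,30,'tr');P(560,260,30,'tr')
P(640,212,5,'tray floor')
m2,p2,D2=load('t2')
def T(n,u,v,U,V): print(n,tri([(m,u/1.5,v/1.5),(m2,90+U/2.6,110+V/2.6)]).round(1))
T('long near',487,205,417,166);T('cork left near',303,173,263,163);T('B right far',430,316,390,290);T('head nearR',527,241,460,204)
```

```text
lane0 far plane [737.8  -2.1] depth [737.3  -2.   17.6]
lane0 near plane [556.9  -4.9] depth [557.   -4.9  15.6]
lane1 far plane [738.2  60. ] depth [737.9  59.8  16.7]
lane1 near plane [557.8  59.4] depth [557.9  59.3  15.5]
lane2 far plane [738.8 122.1] depth [738.9 122.2  14.6]
lane2 near plane [556.3 123.5] depth [556.3 123.5  15.1]
lane3 far plane [739.7 183.1] depth [739.7 183.1  14.8]
lane3 near plane [556.1 185.4] depth [556.  185.7  14.2]
plate c far L plane [744. 216.] depth [ 7.484e+02  2.243e+02 -7.000e-01]
near L plane [553.5 218.2] depth [550.7 226.1   0.7]
head far L plane [740.1 -46.7] depth [750.  -51.1   1. ]
head far R plane [ 742.  -163.7] depth [ 752.7 -179.6   -1.8]
near R plane [ 554.2 -165.6] depth [ 5.469e+02 -1.813e+02 -5.000e-01]
near L plane [554.9 -49.3] depth [554.8 -49.3  46.5]
cork a plane [663.7  97. ] depth [663.8  97.4  49.8]
cork b plane [671.   10.3] depth [673.9  11.   14.9]
c plane [620.5   7.2] depth [619.7   7.6  16.2]
d plane [615.   96.3] depth [614.9  97.1  47.6]
cork mid plane [642.3  52.6] depth [642.3  52.8  50.7]
long a plane [ 753.1 -1
[... 188 characters left out ...]

valve top plane [ 576.7 -122.6] depth [ 576.7 -122.8   70.3]
A1 plane [447.1 246.1] depth [ 4.375e+02  2.588e+02 -4.000e-01]
A2 plane [449.5 128.3] depth [442.4 133.2   6.6]
B1 plane [443.6  54.2] depth [434.2  56.8   0.7]
B2 plane [447.2 -63.2] depth [437.3 -66.7  -1.2]
tray plane [ 659.4 -219. ] depth [ 659.4 -219.3   29.4]
tray plane [ 652.7 -425.4] depth [ 653.8 -448.6    1.5]
tr plane [ 529.2 -421.3] depth [ 529.1 -421.6   29.6]
tr plane [ 530.9 -215.2] depth [ 5.251e+02 -2.277e+02 -2.000e-01]
tray floor plane [ 593.4 -315.4] depth [ 593.4 -315.4    5.1]
long near [ 593.3 -110.5   59.8]
cork left near [613.7  97.5  30.1]
B right far [439.7 -67.3   4.6]
head nearR [ 549.5 -167.9   30.6]
```

```bash
python3 -m pendant '[{"wx":0.1,"wy":0.1,"wz":0.6,"tx":0,"ty":0,"tz":0,"jaw":1},{"wx":0,"wy":0,"wz":0,"tx":0,"ty":0,"tz":0,"jaw":1},{"wx":0,"wy":0,"wz":0,"tx":0,"ty":0,"tz":0,"jaw":1}]'
python3 - <<'E'
from h import *
st()
m=camera_model('wrist')['world_from_camera'].round(3);print(m)
snap('wrist','w2',None,1.5)
m2=camera_model('wrist')['world_from_camera'].round(3);print(m2-m);st()
E
```

```text
t: 5.68
eef_pos: [559.6, -1.5, 395.4]
orientation: [2.215, -2.224, 0.002]
wrist_force: [-0.4, -1.3, 0.6]
width: 87.7
t 5.67 pos [559.6  -1.5 395.4] w 87.7 F [-0.4 -1.3  0.6] J [ 0.35  0.11  0.05  0.   -1.52  1.22]
toolx [-0.004 -1.     0.003] z [-0.001 -0.003 -1.   ]
[[-5.00000e-03 -9.65000e-01 -2.61000e-01  6.29809e+02]
 [-1.00000e+00  5.00000e-03 -1.00000e-03 -1.40500e+00]
 [ 2.00000e-03  2.61000e-01 -9.65000e-01  5.53371e+02]
 [ 0.00000e+00  0.00000e+00  0.00000e+00  1.00000e+00]]
[[ 0.     0.     0.     0.02 ]
 [ 0.     0.     0.    -0.03 ]
 [ 0.     0.     0.     0.022]
 [ 0.     0.     0.     0.   ]]
t 5.72 pos [559.6  -1.5 395.4] w 88.0 F [-0.2  1.1  0.2] J [ 0.35  0.11  0.05  0.   -1.52  1.22]
toolx [-0.004 -1.     0.003] z [-0.001 -0.003 -1.   ]
```

View pics/w2.png

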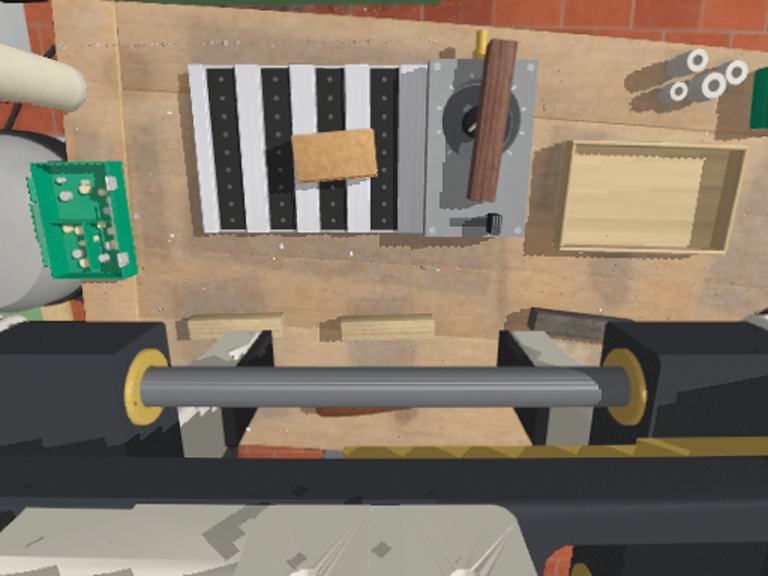

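Run:
```python
from h import *
m,p,D=load('w2')
im=p[30:230,115:375,::-1]
cv2.imwrite('pics/w2z.png',cv2.resize(im,None,fx=3,fy=3,interpolation=cv2.INTER_CUBIC))
```

```text
(no output)
```

View pics/w2z.png

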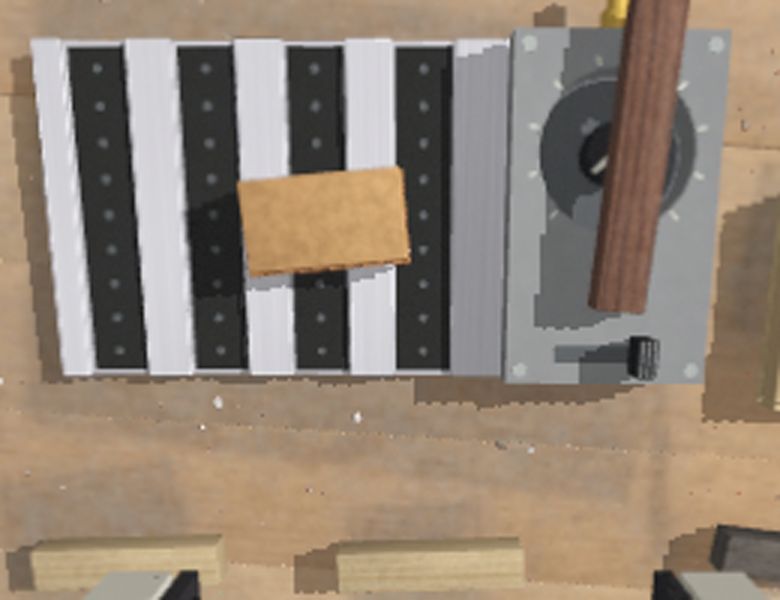

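Run:
```python
from h import *
m,p,D=load('w2')
def P(U,V,z): return onz(m,115+U/3,30+V/3,z)[:2]
def dz(U,V): return dep(m,D,115+U/3,30+V/3).round(1)
for i,(a,b) in enumerate([((423,69),(424,351)),((315,69),(321,350)),((207,69),(220,350)),((97,69),(120,350))]):
    A=P(*a,15);B=P(*b,15);print(i,A.round(1),B.round(1),((A+B)/2).round(1),'yaw',np.arctan2(*(A-B)[::-1]).round(3))
for n,U,V,z in [('head fL',513,28,47),('head fR',731,32,47),('nR',705,383,47),('nL',504,383,47),('corka',239,182,52),('b',402,168,52),('c',410,263,52),('d',252,275,52),('mid',325,222,52),('long nearL',589,307,74),('nearR',643,314,74),('long mid',640,150,74),('valve top',642,340,71),('A1',33,541,27),('A2',224,535,27),('B1',339,544,27),('B2',522,538,27)]:
    print(n,P(U,V,z).round(1),dz(U,V))
```

```text
0 [727.1  -2.3] [567.   -2.1] [647.1  -2.2] yaw -0.001
1 [727.5  59.2] [568.   61.2] [647.7  60.2] yaw -0.013
2 [728.  120.7] [568.4 123.3] [648.2 122. ] yaw -0.016
3 [728.7 183.6] [568.8 185. ] [648.7 184.3] yaw -0.009
head fL [741.4 -50. ] [751.4 -54.4   1.2]
head fR [ 739.5 -166.2] [ 7.498e+02 -1.817e+02 -6.000e-01]
nR [ 551.4 -166.3] [629.8  -1.4 553.4]
nL [551.9 -48.6] [544.9 -52.9   1.4]
corka [664.   98.5] [664.   98.5  52.1]
b [670.7   9.4] [673.6  10.2  16.3]
c [620.3   5.5] [619.7   6.   16.1]
d [614.3  94.1] [613.3 100.4  19. ]
mid [642.6  52.2] [642.7  52.4  50.5]
long nearL [597.2 -91.4] [595.4 -96.4  46.9]
nearR [ 593.4 -120.9] [ 591.3 -127.7   46.4]
long mid [ 677.4 -114.5] [ 677.2 -114.1   75.4]
valve top [ 579.1 -121.9] [ 578.9 -122.3   69.5]
A1 [449.2 248.3] [440.1 260.9   0.6]
A2 [452.7 125.7] [443.9 132.    0.8]
B1 [446.3  52.7] [438.8  54.9   5.7]
B2 [449.6 -63.8] [ 4.403e+02 -6.710e+01 -3.000e-01]
```

Run:
```python
from h import *
plan([642.5,52,150],0.075)
m,p,D=load('w2')
im=p[80:190,360:512,::-1]
cv2.imwrite('pics/w2t.png',cv2.resize(im,None,fx=5,fy=5,interpolation=cv2.INTER_CUBIC))
```

```text
t 5.72 pos [559.6  -1.5 395.4] w 88.0 F [-0.2  1.1  0.2] J [ 0.35  0.11  0.05  0.   -1.52  1.22]
toolx [-0.004 -1.     0.003] z [-0.001 -0.003 -1.   ]
shift units(50mm) [-1.09  -1.659  4.904]
turn units(6deg) opt 0 [ 3.000e-02 -1.000e-02 -1.576e+01] resulting j6 ~ -0.43
turn units(6deg) opt 1 [-1.000e-02 -3.000e-02  1.424e+01] resulting j6 ~ 2.71
```

View pics/w2t.png

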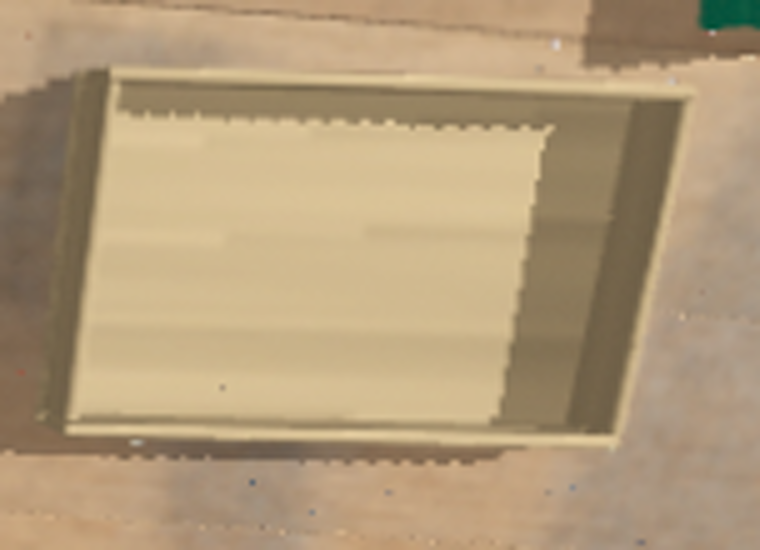

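```bash
python3 -m pendant '[{"wx":0,"wy":0,"wz":0,"tx":-0.36,"ty":-0.55,"tz":0.3,"jaw":1},{"wx":0,"wy":0,"wz":0,"tx":-0.36,"ty":-0.55,"tz":0.3,"jaw":1},{"wx":0,"wy":0,"wz":0,"tx":-0.36,"ty":-0.55,"tz":0.3,"jaw":1},{"wx":0,"wy":0,"wz":1,"tx":0,"ty":0,"tz":0.25,"jaw":1},{"wx":0,"wy":0,"wz":1,"tx":0,"ty":0,"tz":0.25,"jaw":1},{"wx":0,"wy":0,"wz":1,"tx":0,"ty":0,"tz":0.25,"jaw":1},{"wx":0,"wy":0,"wz":1,"tx":0,"ty":0,"tz":0.25,"jaw":1},{"wx":0,"wy":0,"wz":1,"tx":0,"ty":0,"tz":0.25,"jaw":1},{"wx":0,"wy":0,"wz":1,"tx":0,"ty":0,"tz":0.25,"jaw":1},{"wx":0,"wy":0,"wz":1,"tx":0,"ty":0,"tz":0.25,"jaw":1},{"wx":0,"wy":0,"wz":1,"tx":0,"ty":0,"tz":0.25,"jaw":1},{"wx":0,"wy":0,"wz":1,"tx":0,"ty":0,"tz":0.25,"jaw":1},{"wx":0,"wy":0,"wz":1,"tx":0,"ty":0,"tz":0.25,"jaw":1},{"wx":0,"wy":0,"wz":1,"tx":0,"ty":0,"tz":0.25,"jaw":1},{"wx":0,"wy":0,"wz":1,"tx":0,"ty":0,"tz":0.25,"jaw":1},{"wx":0,"wy":0,"wz":1,"tx":0,"ty":0,"tz":0.25,"jaw":1},{"wx":0,"wy":0,"wz":1,"tx":0,"ty":0,"tz":0.25,"jaw":1},{"wx":0,"wy":0,"wz":0.25,"tx":0,"ty":0,"tz":0.1,"jaw":1},{"wx":0,"wy":0,"wz":0,"tx":0,"ty":0,"tz":0,"jaw":1}]'
python3 - <<'E'
from h import *
m,p,D=load('w2')
C=[onz(m,360+U/5,80+V/5,30)[:2] for U,V in((105,67),(693,92),(615,445),(63,432))]
print(np.array(C).round(1),np.mean(C,0))
plan([642.5,52,26],0.075)
snap('wrist','w3',None,1.5)
E
```

```text
t: 8.1
eef_pos: [646.4, 52.6, 160.9]
orientation: [0.054, -3.136, 0.003]
wrist_force: [0.5, 0.7, 0.9]
width: 87.3
[[ 660.  -217.1]
 [ 652.6 -426.3]
 [ 527.1 -422.5]
 [ 532.6 -214.8]] [ 593.06147753 -320.15801712]
t 8.1 pos [646.4  52.6 160.9] w 87.3 F [0.5 0.7 0.9] J [ 0.38  0.36 -0.13 -0.   -1.08 -0.35]
toolx [-0.999 -0.034  0.005] z [-0.005 -0.002 -1.   ]
shift units(50mm) [ 0.064 -0.006  2.699]
turn units(6deg) opt 0 [-8.000e-02  2.000e-02  2.961e+01] resulting j6 ~ 2.75
turn units(6deg) opt 1 [-0.01 -0.05 -0.39] resulting j6 ~ -0.39
```

View pics/w3.png

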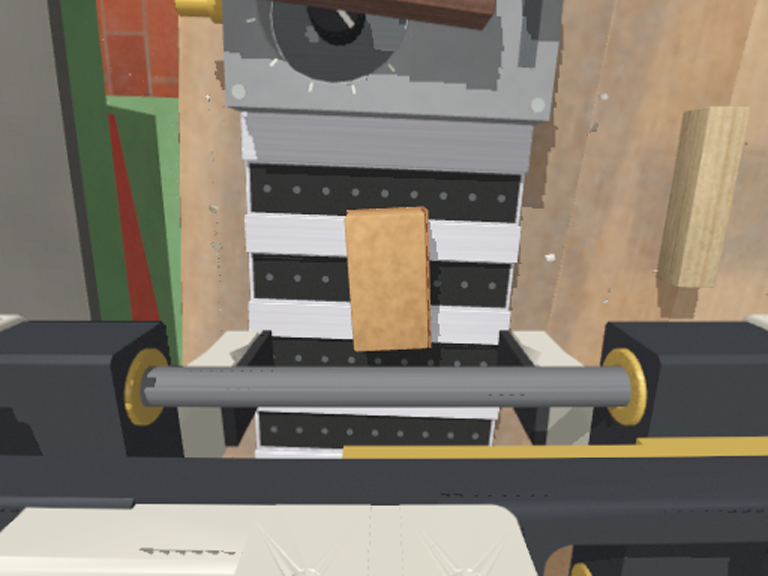

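Run:
```python
from h import *
m,p,D=load('w3')
def P(U,V,z): return onz(m,U/1.5,V/1.5,z)[:2]
C=np.array([P(U,V,52) for U,V in((346,210),(426,207),(430,348),(355,351))]);print(C.round(1),C.mean(0))
for a,b in [((267,188),(501,198)),((269,277),(493,286)),((271,357),(483,364)),((274,430),(475,436))]:
    A=P(*a,15);B=P(*b,15);print(A.round(1),B.round(1),((A+B)/2).round(1),np.arctan2(*(A-B)[::-1]).round(3))
print(P(238,90,47),P(538,104,47))
m2,_,_=load('w2')
for q in [((346,210),(402,168)),((430,348),(252,275)),((267,188),(423,69)),((501,198),(424,351))]: print(tri([(m,q[0][0]/1.5,q[0][1]/1.5),(m2,115+q[1][0]/3,30+q[1][1]/3)]).round(1))
```

```text
[[671.    7.8]
 [622.6   4.5]
 [614.7  96.1]
 [664.1  99.7]] [643.10452548  52.02789455]
[727.9  -1.9] [ 5.677e+02 -5.000e-01] [647.8  -1.2] -0.009
[728.6  60.6] [567.1  62.2] [647.9  61.4] -0.01
[729.4 122.8] [568.7 123.6] [649.  123.2] -0.005
[729.3 185.7] [569.2 186.3] [649.3 186. ] -0.004
[734.66693383 -58.63164603] [559.91585617 -56.9978362 ]
[672.6   9.9  29.3]
[615.1  93.1  58.5]
[725.5  -2.3  24.1]
[567.3  -1.3  14.8]
```

```bash
python3 -m pendant '[{"wx":0,"wy":0,"wz":-0.4,"tx":0.06,"ty":0,"tz":0.8,"jaw":1},{"wx":0,"wy":0,"wz":0,"tx":0,"ty":0,"tz":0.9,"jaw":0.6},{"wx":0,"wy":0,"wz":0,"tx":0,"ty":0,"tz":0.6,"jaw":0.6},{"wx":0,"wy":0,"wz":0,"tx":0,"ty":0,"tz":0.35,"jaw":0.6},{"wx":0,"wy":0,"wz":0,"tx":0,"ty":0,"tz":0,"jaw":0.3},{"wx":0,"wy":0,"wz":0,"tx":0,"ty":0,"tz":0,"jaw":-1},{"wx":0,"wy":0,"wz":0,"tx":0,"ty":0,"tz":0,"jaw":-1},{"wx":0,"wy":0,"wz":0,"tx":0,"ty":0,"tz":0,"jaw":-1},{"wx":0,"wy":0,"wz":0,"tx":0,"ty":0,"tz":0,"jaw":-1}]' 25
python3 - <<'E'
from h import *
plan([593,-320,160],-0.025)
E
```

```text
t: 9.28
eef_pos: [649.4, 54.1, 34.1]
orientation: [-0.136, 3.129, 0.003]
wrist_force: [-0.0, 1.2, -0.1]
width: 49.8
t 9.28 pos [649.4  54.1  34.1] w 49.8 F [-0.   1.2 -0.1] J [ 0.38  0.49 -0.27  0.   -0.8  -0.3 ]
toolx [-0.996 -0.087 -0.009] z [ 0.009  0.002 -1.   ]
shift units(50mm) [ 1.75  -7.354 -2.544]
turn units(6deg) opt 0 [ -0.14   0.03 -28.93] resulting j6 ~ -3.33
turn units(6deg) opt 1 [0.02 0.09 1.07] resulting j6 ~ -0.19
```

```bash
python3 -m pendant '[{"wx":0,"wy":0,"wz":0,"tx":0,"ty":0,"tz":-0.5,"jaw":-1},{"wx":0,"wy":0,"wz":0,"tx":0,"ty":0,"tz":-1,"jaw":-1},{"wx":0,"wy":0,"wz":0,"tx":0,"ty":0,"tz":-1,"jaw":-1},{"wx":0,"wy":0,"wz":0,"tx":0.22,"ty":-0.9,"tz":0,"jaw":-1},{"wx":0,"wy":0,"wz":0,"tx":0.22,"ty":-0.9,"tz":0,"jaw":-1},{"wx":0,"wy":0,"wz":0,"tx":0.22,"ty":-0.9,"tz":0,"jaw":-1},{"wx":0,"wy":0,"wz":0,"tx":0.22,"ty":-0.9,"tz":0,"jaw":-1},{"wx":0,"wy":0,"wz":0,"tx":0.22,"ty":-0.9,"tz":0,"jaw":-1},{"wx":0,"wy":0,"wz":0,"tx":0.22,"ty":-0.9,"tz":0,"jaw":-1},{"wx":0,"wy":0,"wz":0,"tx":0.22,"ty":-0.9,"tz":0,"jaw":-1},{"wx":0,"wy":0,"wz":1,"tx":0.22,"ty":-0.9,"tz":0,"jaw":-1},{"wx":0,"wy":0,"wz":0,"tx":0,"ty":0,"tz":0,"jaw":-1}]'
python3 - <<'E'
from h import *
plan([593,-320,21],-0.025)
E
```

```text
t: 10.78
eef_pos: [591.2, -323.0, 165.3]
orientation: [0.028, 3.127, 0.003]
wrist_force: [-0.7, 0.4, -0.4]
width: 49.9
t 10.78 pos [ 591.2 -323.   165.3] w 49.9 F [-0.7  0.4 -0.4] J [-0.21  0.39 -0.08 -0.01 -1.08  0.2 ]
toolx [-1.     0.018 -0.015] z [ 0.015  0.002 -1.   ]
shift units(50mm) [0.007 0.055 2.886]
turn units(6deg) opt 0 [ -0.22   0.03 -29.93] resulting j6 ~ -2.94
turn units(6deg) opt 1 [0.02 0.14 0.07] resulting j6 ~ 0.21
```

```bash
python3 -m pendant '[{"wx":0,"wy":0.14,"wz":0,"tx":0,"ty":0,"tz":0.9,"jaw":-1},{"wx":0,"wy":0,"wz":0,"tx":0,"ty":0,"tz":0.9,"jaw":-1},{"wx":0,"wy":0,"wz":0,"tx":0,"ty":0,"tz":0.6,"jaw":-1},{"wx":0,"wy":0,"wz":0,"tx":0,"ty":0,"tz":0.3,"jaw":-1},{"wx":0,"wy":0,"wz":0,"tx":0,"ty":0,"tz":0,"jaw":-1}]'
python3 - <<'E'
from h import *
plan([593,-320,21],-0.025)
E
```

```text
t: 11.4
eef_pos: [593.6, -322.3, 29.3]
orientation: [0.025, 3.137, 0.001]
wrist_force: [0.6, 0.2, -0.1]
width: 50.2
t 11.4 pos [ 593.6 -322.3   29.3] w 50.2 F [ 0.6  0.2 -0.1] J [-0.21  0.53 -0.21 -0.   -0.83  0.2 ]
toolx [-1.     0.016 -0.004] z [ 0.004  0.001 -1.   ]
shift units(50mm) [0.014 0.046 0.166]
turn units(6deg) opt 0 [-6.000e-02  1.000e-02 -2.991e+01] resulting j6 ~ -2.94
turn units(6deg) opt 1 [0.01 0.04 0.09] resulting j6 ~ 0.21
```

```bash
python3 -m pendant '[{"wx":0,"wy":0,"wz":0,"tx":0,"ty":0,"tz":0.13,"jaw":-1},{"wx":0,"wy":0,"wz":0,"tx":0,"ty":0,"tz":0.04,"jaw":-1},{"wx":0,"wy":0,"wz":0,"tx":0,"ty":0,"tz":0,"jaw":0.6},{"wx":0,"wy":0,"wz":0,"tx":0,"ty":0,"tz":0,"jaw":0.6},{"wx":0,"wy":0,"wz":0,"tx":0,"ty":0,"tz":-0.2,"jaw":0.6},{"wx":0,"wy":0,"wz":0,"tx":0,"ty":0,"tz":-0.8,"jaw":0.6},{"wx":0,"wy":0,"wz":0,"tx":0,"ty":0,"tz":-1,"jaw":1},{"wx":0,"wy":0,"wz":0,"tx":0,"ty":0,"tz":-1,"jaw":1},{"wx":0,"wy":0,"wz":0,"tx":0,"ty":0,"tz":-0.5,"jaw":1}]'
python3 - <<'E'
from h import *
st()
snap('wrist','w4',None,1.5)
snap('top','t4',(90,110,390,310),2.6)
E
```

```text
t: 12.52
eef_pos: [593.6, -322.8, 206.7]
orientation: [0.023, 3.133, -0.002]
wrist_force: [-0.1, -0.4, 0.0]
width: 87.0
t 12.53 pos [ 593.6 -322.8  206.7] w 87.0 F [-0.1 -0.4  0. ] J [-0.21  0.37 -0.02 -0.   -1.17  0.2 ]
toolx [-1.     0.015 -0.009] z [ 0.009 -0.002 -1.   ]
```

View pics/w4.png

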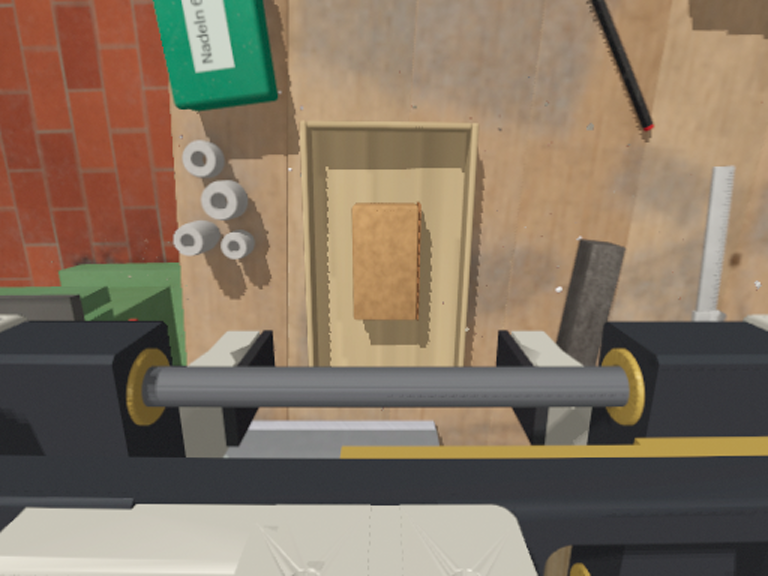

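View pics/t4.png

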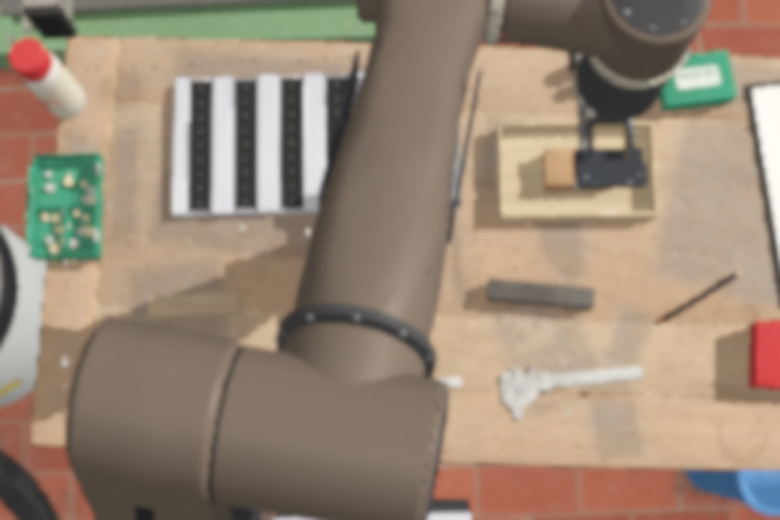

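```bash
python3 -m pendant '[{"wx":0,"wy":0,"wz":0,"tx":0.75,"ty":0.65,"tz":0,"jaw":1},{"wx":0,"wy":0,"wz":0,"tx":0.75,"ty":0.65,"tz":0,"jaw":0.3},{"wx":0,"wy":0,"wz":0,"tx":0.75,"ty":0.65,"tz":0,"jaw":0.3},{"wx":0,"wy":0,"wz":0,"tx":0.75,"ty":0.65,"tz":0,"jaw":0.3},{"wx":0,"wy":0,"wz":0,"tx":0,"ty":0,"tz":0,"jaw":0.3},{"wx":0,"wy":0,"wz":0,"tx":0,"ty":0,"tz":0,"jaw":0.3}]'
python3 - <<'E'
from h import *
st()
snap('wrist','w5',None,1.5)
E
```

```text
t: 13.38
eef_pos: [440.8, -187.7, 205.2]
orientation: [0.024, 3.129, -0.003]
wrist_force: [1.1, 0.2, -0.5]
width: 57.4
t 13.38 pos [ 440.8 -187.7  205.2] w 57.4 F [ 1.1  0.2 -0.5] J [ 0.01  0.04 -0.45  0.   -1.07 -0.03]
toolx [-1.     0.015 -0.012] z [ 0.012 -0.002 -1.   ]
```

View pics/w5.png

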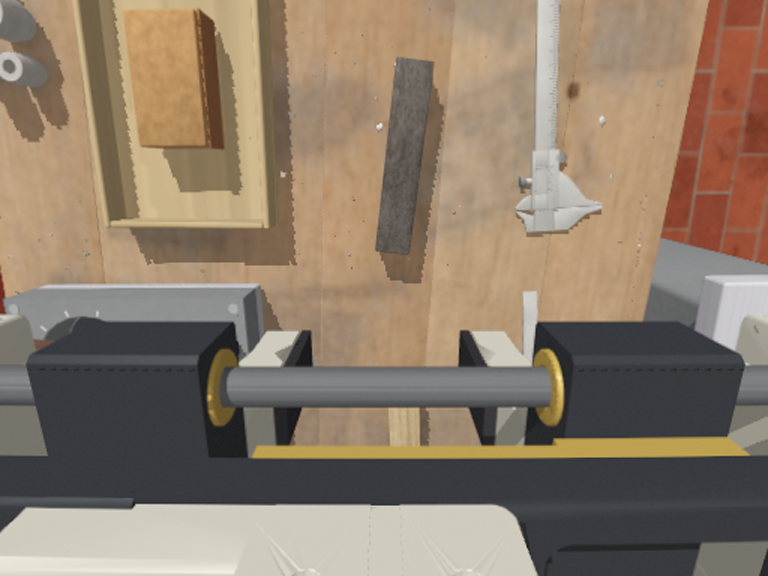

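Run:
```python
from h import *
m,p,D=load('w5')
C=np.array([onz(m,U/1.5,V/1.5,27)[:2] for U,V in((399,59),(434,62),(410,253),(376,250))]);print(C.round(1),C.mean(0))
d=(C[0]+C[1]-C[2]-C[3])/2;print(np.linalg.norm(d),'axis yaw',np.arctan2(d[1],d[0]),'jaw yaw',np.arctan2(d[1],d[0])+np.pi/2, [dep(m,D,405/1.5,y/1.5).round(1) for y in(100,200)])
yaw=np.arctan2(d[1],d[0])+np.pi/2
plan([*C.mean(0),7],yaw)
```

```text
[[ 430.8 -332.3]
 [ 406.2 -330. ]
 [ 423.3 -193.5]
 [ 449.9 -196.3]] [ 427.5285612  -263.01710663]
137.4614474289218 axis yaw -1.703040648555775 jaw yaw -0.1322443217608784 [array([ 426.7, -305.2,   27.3]), array([ 427.1, -234.4,   27.7])]
t 13.43 pos [ 440.7 -187.8  205. ] w 56.9 F [0.2 0.8 0.3] J [ 0.01  0.04 -0.45  0.   -1.07 -0.03]
toolx [-1.     0.016 -0.012] z [ 0.012 -0.002 -1.   ]
shift units(50mm) [ 0.287 -1.502  3.959]
turn units(6deg) opt 0 [-1.700e-01 -1.000e-02 -2.889e+01] resulting j6 ~ -3.05
turn units(6deg) opt 1 [-0.01  0.11  1.11] resulting j6 ~ 0.09
```

```bash
python3 -m pendant '[{"wx":0,"wy":0.1,"wz":0,"tx":0.15,"ty":-0.75,"tz":0.5,"jaw":0.2},{"wx":0,"wy":0,"wz":0,"tx":0.15,"ty":-0.75,"tz":0.5,"jaw":0.2},{"wx":0,"wy":0,"wz":1,"tx":0,"ty":0,"tz":0.8,"jaw":0.2},{"wx":0,"wy":0,"wz":0.2,"tx":0,"ty":0,"tz":0.8,"jaw":0.2},{"wx":0,"wy":0,"wz":0,"tx":0,"ty":0,"tz":0.5,"jaw":0.2},{"wx":0,"wy":0,"wz":0,"tx":0,"ty":0,"tz":0,"jaw":0.2}]'
python3 - <<'E'
from h import *
plan([427.5,-263,7],-0.132)
E
```

```text
t: 14.18
eef_pos: [428.9, -269.7, 44.2]
orientation: [0.235, 3.132, -0.003]
wrist_force: [0.0, -0.1, 0.3]
width: 52.7
t 14.18 pos [ 428.9 -269.7   44.2] w 52.7 F [ 0.  -0.1  0.3] J [-0.17  0.28 -0.59  0.   -0.7   0.02]
toolx [-0.989  0.149 -0.001] z [ 0.001 -0.002 -1.   ]
shift units(50mm) [0.049 0.129 0.744]
turn units(6deg) opt 0 [1.000e-02 3.000e-02 2.983e+01] resulting j6 ~ 3.14
turn units(6deg) opt 1 [-0.02  0.01 -0.17] resulting j6 ~ 0.0
```

```bash
python3 -m pendant '[{"wx":0,"wy":0,"wz":-0.2,"tx":0.05,"ty":0.13,"tz":0.4,"jaw":0.2},{"wx":0,"wy":0,"wz":0,"tx":0,"ty":0,"tz":0.34,"jaw":0.2},{"wx":0,"wy":0,"wz":0,"tx":0,"ty":0,"tz":0.1,"jaw":0.2},{"wx":0,"wy":0,"wz":0,"tx":0,"ty":0,"tz":0,"jaw":-1},{"wx":0,"wy":0,"wz":0,"tx":0,"ty":0,"tz":0,"jaw":-1},{"wx":0,"wy":0,"wz":0,"tx":0,"ty":0,"tz":0,"jaw":-1},{"wx":0,"wy":0,"wz":0,"tx":0,"ty":0,"tz":0,"jaw":-1}]' 40
python3 - <<'E'
from h import *
plan([427.5,-263,7],-0.132)
plan([648.8,185,150],np.pi/2-.008)
E
```

```text
t: 15.05
eef_pos: [432.9, -265.5, 6.1]
orientation: [0.201, 3.128, -0.006]
wrist_force: [0.2, 0.1, -1.8]
width: 26.9
t 15.05 pos [ 432.9 -265.5    6.1] w 26.9 F [ 0.2  0.1 -1.8] J [-0.16  0.34 -0.62  0.01 -0.6   0.03]
toolx [-0.992  0.128 -0.008] z [ 0.007 -0.005 -1.   ]
shift units(50mm) [ 0.114  0.036 -0.019]
turn units(6deg) opt 0 [ -0.12  -0.05 -29.96] resulting j6 ~ -3.11
turn units(6deg) opt 1 [-0.03  0.07  0.04] resulting j6 ~ 0.03
t 15.05 pos [ 432.9 -265.5    6.1] w 26.9 F [ 0.2  0.1 -1.8] J [-0.16  0.34 -0.62  0.01 -0.6   0.03]
toolx [-0.992  0.128 -0.008] z [ 0.007 -0.005 -1.   ]
shift units(50mm) [-3.152  9.478 -2.887]
turn units(6deg) opt 0 [ 0.03  0.09 13.85] resulting j6 ~ 1.48
turn units(6deg) opt 1 [ -0.09   0.03 -16.15] resulting j6 ~ -1.66
```

```bash
python3 -m pendant '[{"wx":0,"wy":0,"wz":0,"tx":0,"ty":0,"tz":-0.5,"jaw":-1},{"wx":0,"wy":0,"wz":0,"tx":0,"ty":0,"tz":-1,"jaw":-1},{"wx":0,"wy":0,"wz":0,"tx":0,"ty":0,"tz":-1,"jaw":-1},{"wx":0,"wy":0,"wz":0,"tx":-0.32,"ty":0.9,"tz":-0.4,"jaw":-1},{"wx":0,"wy":0,"wz":0,"tx":-0.32,"ty":0.9,"tz":0,"jaw":-1},{"wx":0,"wy":0,"wz":0,"tx":-0.32,"ty":0.9,"tz":0,"jaw":-1},{"wx":0,"wy":0,"wz":0,"tx":-0.32,"ty":0.9,"tz":0,"jaw":-1},{"wx":0,"wy":0,"wz":0,"tx":-0.32,"ty":0.9,"tz":0,"jaw":-1},{"wx":0,"wy":0,"wz":0,"tx":-0.32,"ty":0.9,"tz":0,"jaw":-1},{"wx":0,"wy":0,"wz":0,"tx":-0.32,"ty":0.9,"tz":0,"jaw":-1},{"wx":0,"wy":0,"wz":0,"tx":-0.32,"ty":0.9,"tz":0,"jaw":-1},{"wx":0,"wy":0,"wz":0,"tx":-0.32,"ty":0.9,"tz":0,"jaw":-1},{"wx":0,"wy":0,"wz":0,"tx":-0.32,"ty":0.9,"tz":0,"jaw":-1}]'
python3 - <<'E'
from h import *
plan([648.8,185,150],np.pi/2-.008)
E
```

```text
t: 16.68
eef_pos: [652.5, 172.1, 159.3]
orientation: [0.209, 3.124, -0.002]
wrist_force: [0.6, 0.0, -1.2]
width: 27.0
t 16.68 pos [652.5 172.1 159.3] w 27.0 F [ 0.6  0.  -1.2] J [ 0.55  0.4  -0.09  0.01 -1.07 -0.69]
toolx [-0.991  0.133 -0.01 ] z [ 0.01  -0.002 -1.   ]
shift units(50mm) [0.11  0.246 0.185]
turn units(6deg) opt 0 [ 0.07  0.09 13.8 ] resulting j6 ~ 0.76
turn units(6deg) opt 1 [ -0.09   0.07 -16.2 ] resulting j6 ~ -2.38
```

```bash
python3 -m pendant '[{"wx":0,"wy":0.05,"wz":-1,"tx":0.1,"ty":0.25,"tz":0,"jaw":-1},{"wx":0,"wy":0,"wz":-1,"tx":0,"ty":0,"tz":0,"jaw":-1},{"wx":0,"wy":0,"wz":-1,"tx":0,"ty":0,"tz":0,"jaw":-1},{"wx":0,"wy":0,"wz":-1,"tx":0,"ty":0,"tz":0,"jaw":-1},{"wx":0,"wy":0,"wz":-1,"tx":0,"ty":0,"tz":0,"jaw":-1},{"wx":0,"wy":0,"wz":-1,"tx":0,"ty":0,"tz":0,"jaw":-1},{"wx":0,"wy":0,"wz":-1,"tx":0,"ty":0,"tz":0,"jaw":-1},{"wx":0,"wy":0,"wz":-1,"tx":0,"ty":0,"tz":0,"jaw":-1},{"wx":0,"wy":0,"wz":-1,"tx":0,"ty":0,"tz":0,"jaw":-1},{"wx":0,"wy":0,"wz":-1,"tx":0,"ty":0,"tz":0,"jaw":-1},{"wx":0,"wy":0,"wz":-1,"tx":0,"ty":0,"tz":0,"jaw":-1},{"wx":0,"wy":0,"wz":-1,"tx":0,"ty":0,"tz":0,"jaw":-1},{"wx":0,"wy":0,"wz":-1,"tx":0,"ty":0,"tz":0,"jaw":-1},{"wx":0,"wy":0,"wz":-1,"tx":0,"ty":0,"tz":0,"jaw":-1},{"wx":0,"wy":0,"wz":-1,"tx":0,"ty":0,"tz":0,"jaw":-1},{"wx":0,"wy":0,"wz":-1,"tx":0,"ty":0,"tz":0,"jaw":-1},{"wx":0,"wy":0,"wz":0,"tx":0,"ty":0,"tz":0,"jaw":-1}]'
python3 - <<'E'
from h import *
plan([648.8,185,60],np.pi/2-.008)
snap('wrist','w6',None,1.5)
E
```

```text
t: 18.8
eef_pos: [645.3, 188.9, 154.7]
orientation: [2.25, -2.185, -0.001]
wrist_force: [-0.9, 0.4, -1.3]
width: 26.5
t 18.8 pos [645.3 188.9 154.7] w 26.5 F [-0.9  0.4 -1.3] J [ 0.57  0.41 -0.09  0.   -1.08  1.03]
toolx [ 0.029 -1.     0.004] z [-0.004 -0.004 -1.   ]
shift units(50mm) [ 0.074 -0.077  1.894]
turn units(6deg) opt 0 [  0.06   0.06 -29.64] resulting j6 ~ -2.08
turn units(6deg) opt 1 [ 0.04 -0.04  0.36] resulting j6 ~ 1.06
```

View pics/w6.png

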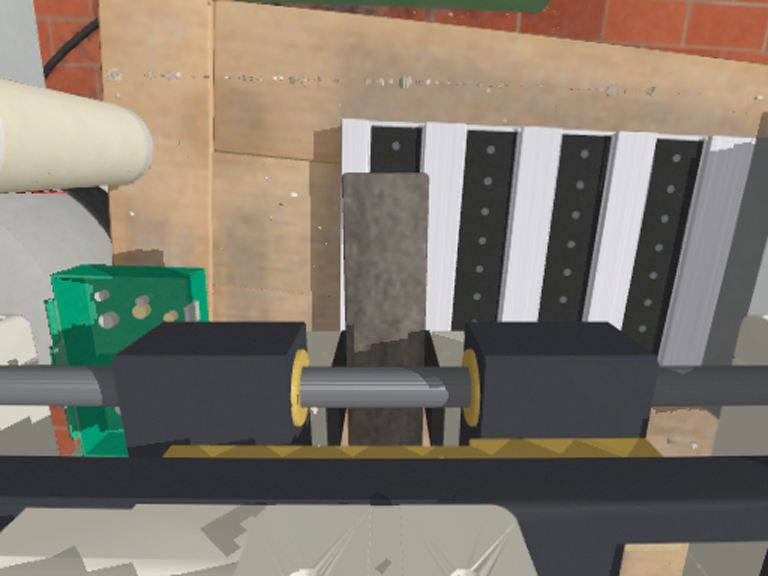

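Run:
```python
from h import *
m,p,D=load('w6')
P=lambda U,V,z:onz(m,U/1.5,V/1.5,z).round(1)
print(P(344,175,175),P(427,175,175),dep(m,D,386/1.5,190/1.5).round(1))
print('lane3',P(396,146,15),P(371,127,15),P(420,127,15),'lane2',P(490,149,15),P(475,295,15))
```

```text
[713.  203.4 175. ] [713.7 178.1 175. ] [708.8 190.4 173.5]
lane3 [728.9 183.5  15. ] [740.2 200.1  15. ] [741.1 168.5  15. ] lane2 [728.9 122.1  15. ] [629.3 123.7  15. ]
```

```bash
python3 -m pendant '[{"wx":0,"wy":0,"wz":0.36,"tx":0.07,"ty":-0.1,"tz":0.5,"jaw":-1},{"wx":0,"wy":0,"wz":0,"tx":0,"ty":0,"tz":0.9,"jaw":-1},{"wx":0,"wy":0,"wz":0,"tx":0,"ty":0,"tz":0.6,"jaw":-1},{"wx":0,"wy":0,"wz":0,"tx":0,"ty":0,"tz":0.2,"jaw":-1},{"wx":0,"wy":0,"wz":0,"tx":0,"ty":0,"tz":0,"jaw":-1}]'
python3 - <<'E'
from h import *
plan([650,184.7,23],np.pi/2-.008)
E
```

```text
t: 19.48
eef_pos: [651.3, 185.6, 43.8]
orientation: [2.195, -2.243, 0.001]
wrist_force: [-0.9, 0.9, -0.0]
width: 27.0
t 19.48 pos [651.3 185.6  43.8] w 27.0 F [-0.9  0.9 -0. ] J [ 0.57  0.52 -0.19  0.   -0.87  0.98]
toolx [-0.022 -1.     0.003] z [-0.001 -0.003 -1.   ]
shift units(50mm) [0.017 0.024 0.416]
turn units(6deg) opt 0 [-4.000e-02 -2.000e-02  2.987e+01] resulting j6 ~ 4.11
turn units(6deg) opt 1 [ 0.01 -0.02 -0.13] resulting j6 ~ 0.97
```

```bash
python3 -m pendant '[{"wx":0,"wy":0,"wz":-0.13,"tx":0.02,"ty":0,"tz":0.25,"jaw":-1},{"wx":0,"wy":0,"wz":0,"tx":0,"ty":0,"tz":0.18,"jaw":-1},{"wx":0,"wy":0,"wz":0,"tx":0,"ty":0,"tz":0,"jaw":-1}]'
python3 - <<'E'
from h import *
plan([650,184.7,22],np.pi/2-.008)
E
```

```text
t: 19.85
eef_pos: [652.7, 185.3, 23.7]
orientation: [-2.212, 2.229, -0.003]
wrist_force: [0.2, 0.3, -0.9]
width: 26.6
t 19.85 pos [652.7 185.3  23.7] w 26.6 F [ 0.2  0.3 -0.9] J [ 0.56  0.54 -0.21  0.   -0.83  1.  ]
toolx [-0.007 -1.     0.001] z [ 0.002 -0.001 -1.   ]
shift units(50mm) [0.013 0.054 0.034]
turn units(6deg) opt 0 [ 1.000e-02 -3.000e-02 -2.999e+01] resulting j6 ~ -2.14
turn units(6deg) opt 1 [-0.02 -0.01  0.01] resulting j6 ~ 1.0
```

```bash
python3 -m pendant '[{"wx":0,"wy":0,"wz":0,"tx":0,"ty":0.04,"tz":0.03,"jaw":-1},{"wx":0,"wy":0,"wz":0,"tx":0,"ty":0,"tz":0,"jaw":-0.15},{"wx":0,"wy":0,"wz":0,"tx":0,"ty":0,"tz":0,"jaw":-0.15},{"wx":0,"wy":0,"wz":0,"tx":0,"ty":0,"tz":0,"jaw":-0.15},{"wx":0,"wy":0,"wz":0,"tx":0,"ty":0,"tz":-0.3,"jaw":-0.1},{"wx":0,"wy":0,"wz":0,"tx":0,"ty":0,"tz":-0.7,"jaw":0},{"wx":0,"wy":0,"wz":0,"tx":0,"ty":0,"tz":-1,"jaw":0.2},{"wx":0,"wy":0,"wz":0,"tx":0,"ty":0,"tz":-1,"jaw":0.2}]'
python3 - <<'E'
from h import *
snap('wrist','w7',None,1.5)
plan([450,100,200],np.pi-.03)
E
```

```text
t: 20.85
eef_pos: [649.1, 184.7, 176.6]
orientation: [2.211, -2.227, 0.002]
wrist_force: [1.4, 1.1, 0.3]
width: 51.8
t 20.9 pos [652.6 185.6 185.2] w 52.3 F [3.1 1.  8. ] J [ 0.57  0.38 -0.05  0.01 -1.13  1.  ]
toolx [-0.006 -1.    -0.   ] z [ 0.009  0.    -1.   ]
shift units(50mm) [ 1.737  4.038 -0.332]
turn units(6deg) opt 0 [-0.07  0.07 15.23] resulting j6 ~ 2.59
turn units(6deg) opt 1 [ -0.07  -0.07 -14.77] resulting j6 ~ -0.55
```

View pics/w7.png

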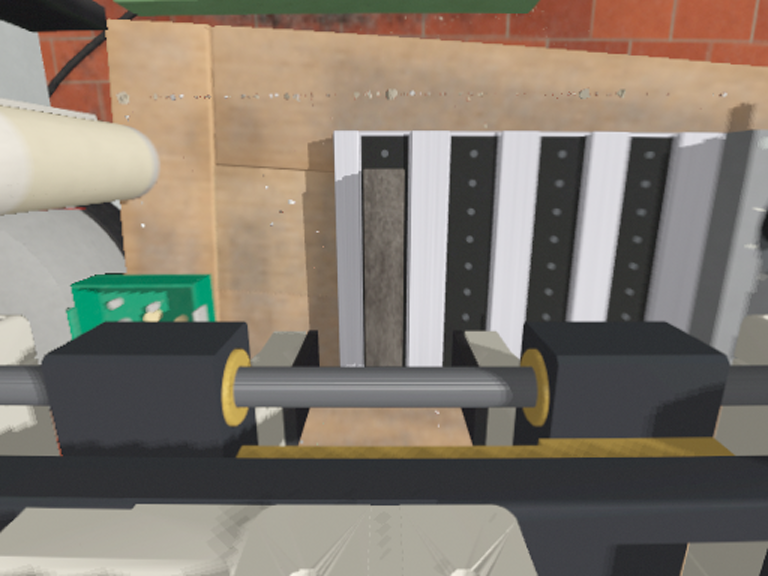

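```bash
python3 -m pendant '[{"wx":0,"wy":0,"wz":1,"tx":0,"ty":0,"tz":-0.3,"jaw":0.2},{"wx":0,"wy":0,"wz":1,"tx":0,"ty":0,"tz":0,"jaw":0.2},{"wx":0,"wy":0,"wz":1,"tx":0,"ty":0,"tz":0,"jaw":0.2},{"wx":0,"wy":0,"wz":1,"tx":0,"ty":0,"tz":0,"jaw":0.2},{"wx":0,"wy":0,"wz":1,"tx":0,"ty":0,"tz":0,"jaw":0.2},{"wx":0,"wy":0,"wz":1,"tx":0,"ty":0,"tz":0,"jaw":0.2},{"wx":0,"wy":0,"wz":1,"tx":0,"ty":0,"tz":0,"jaw":0.2},{"wx":0,"wy":0,"wz":1,"tx":0,"ty":0,"tz":0,"jaw":0.2},{"wx":0,"wy":0,"wz":1,"tx":0,"ty":0,"tz":0,"jaw":0.2},{"wx":0,"wy":0,"wz":1,"tx":0,"ty":0,"tz":0,"jaw":0.2},{"wx":0,"wy":0,"wz":1,"tx":0,"ty":0,"tz":0,"jaw":0.2},{"wx":0,"wy":0,"wz":1,"tx":0,"ty":0,"tz":0,"jaw":0.2},{"wx":0,"wy":0,"wz":1,"tx":0,"ty":0,"tz":0,"jaw":0.2},{"wx":0,"wy":0,"wz":1,"tx":0,"ty":0,"tz":0,"jaw":0.2},{"wx":0,"wy":0,"wz":1,"tx":0,"ty":0,"tz":0,"jaw":0.2},{"wx":0,"wy":0,"wz":0,"tx":0.8,"ty":0.2,"tz":0,"jaw":0.2},{"wx":0,"wy":0,"wz":0,"tx":0.8,"ty":0.2,"tz":0,"jaw":0.2},{"wx":0,"wy":0,"wz":0,"tx":0.8,"ty":0.2,"tz":0,"jaw":0.2},{"wx":0,"wy":0,"wz":0,"tx":0.8,"ty":0.2,"tz":0,"jaw":0.2},{"wx":0,"wy":0,"wz":0,"tx":0.8,"ty":0.2,"tz":0,"jaw":0.2}]'; python3 -m pendant '[{"wx":0,"wy":0,"wz":0,"tx":0,"ty":0,"tz":0,"jaw":0.2},{"wx":0,"wy":0,"wz":0,"tx":0,"ty":0,"tz":0,"jaw":0.2}]'
python3 - <<'E'
from h import *
snap('wrist','w8',None,1.5)
plan([450,240,200],np.pi)
E
```

```text
t: 23.4
eef_pos: [455.5, 248.1, 220.5]
orientation: [0.097, 3.105, 0.023]
wrist_force: [0.5, 0.5, 0.4]
width: 52.6
t: 23.65
eef_pos: [454.0, 249.0, 223.1]
orientation: [0.092, 3.102, 0.028]
wrist_force: [0.5, 0.7, -0.4]
width: 52.8
t 23.7 pos [454.2 248.8 223. ] w 52.9 F [-0.6 -0.1 -0.3] J [ 0.9   0.07 -0.38  0.02 -1.08 -0.97]
toolx [-0.997  0.06  -0.037] z [ 0.038  0.017 -0.999]
shift units(50mm) [ 0.09  -0.19   0.454]
turn units(6deg) opt 0 [ 0.17  0.36 -0.57] resulting j6 ~ -1.03
turn units(6deg) opt 1 [ 0.56 -0.27 29.42] resulting j6 ~ 2.12
```

View pics/w8.png

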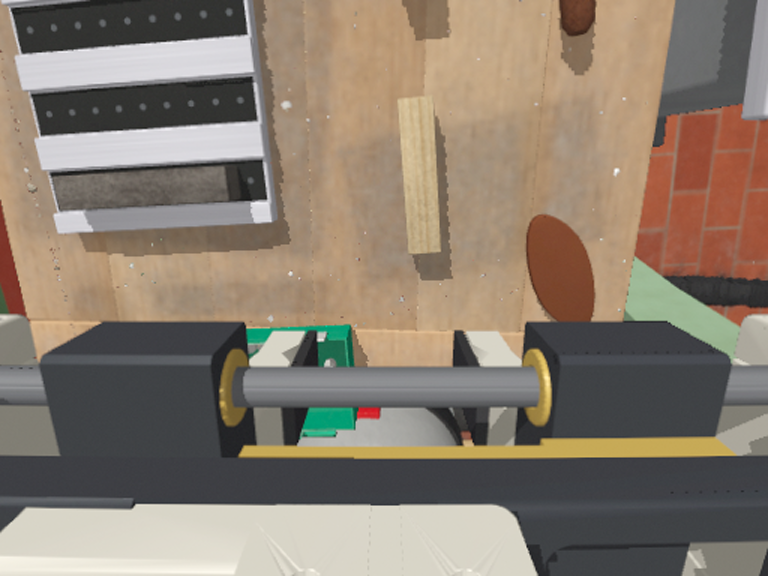

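Run:
```python
from h import *
m,p,D=load('w8')
cv2.imwrite('pics/w8z.png',cv2.resize(p[55:180,240:320,::-1],None,fx=4.5,fy=4.5,interpolation=cv2.INTER_CUBIC))
```

```text
(no output)
```

View pics/w8z.png

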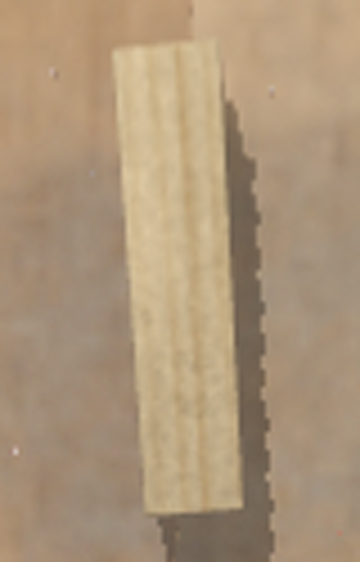

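```bash
cat >> h.py <<'E'
def blank(name,C,x0,y0,s,z=27,down=7):
    m,p,D=load(name)
    C=np.array([onz(m,x0+U/s,y0+V/s,z)[:2] for U,V in C]);c=C.mean(0)
    d=(C[0]+C[1]-C[2]-C[3])/2;yaw=(np.arctan2(d[1],d[0])+np.pi/2)
    print(C.round(1).tolist(),'c',c.round(1),'len',np.linalg.norm(d).round(1),'wid',np.linalg.norm((C[0]-C[1]+C[3]-C[2])/2).round(1),'jawyaw',round(yaw,3))
    plan([*c,down],yaw)
E
python3 - <<'E'
from h import *
blank('w8',[(113,48),(217,40),(242,508),(146,514)],240,55,4.5)
E
```

```text
[[444.8, 132.4], [418.8, 132.2], [415.7, 251.5], [442.0, 251.8]] c [430.3 192. ] len 119.3 wid 26.1 jawyaw 0.024
t 23.7 pos [454.2 248.8 223. ] w 52.9 F [-0.6 -0.1 -0.3] J [ 0.9   0.07 -0.38  0.02 -1.08 -0.97]
toolx [-0.997  0.06  -0.037] z [ 0.038  0.017 -0.999]
shift units(50mm) [ 0.569 -1.247  4.279]
turn units(6deg) opt 0 [ 0.56 -0.26 29.19] resulting j6 ~ 2.09
turn units(6deg) opt 1 [ 0.17  0.36 -0.8 ] resulting j6 ~ -1.05
```

```bash
python3 -m pendant '[{"wx":0.17,"wy":0.36,"wz":-0.8,"tx":0.28,"ty":-0.6,"tz":0.3,"jaw":0.2},{"wx":0,"wy":0,"wz":0,"tx":0.2,"ty":-0.5,"tz":0.7,"jaw":0.2},{"wx":0,"wy":0,"wz":0,"tx":0,"ty":0,"tz":0.9,"jaw":0.2},{"wx":0,"wy":0,"wz":0,"tx":0,"ty":0,"tz":0.9,"jaw":0.2},{"wx":0,"wy":0,"wz":0,"tx":0,"ty":0,"tz":0.5,"jaw":0.2},{"wx":0,"wy":0,"wz":0,"tx":0,"ty":0,"tz":0,"jaw":0.2}]'
python3 - <<'E'
from h import *
plan([430.3,192,7],0.024+np.pi)
E
```

```text
t: 24.45
eef_pos: [435.1, 192.2, 53.7]
orientation: [-0.032, 3.139, 0.001]
wrist_force: [-0.1, -0.4, 1.0]
width: 52.4
t 24.45 pos [435.1 192.2  53.7] w 52.4 F [-0.1 -0.4  1. ] J [ 0.83  0.23 -0.64  0.   -0.7  -0.81]
toolx [-1.    -0.02  -0.002] z [ 0.002  0.001 -1.   ]
shift units(50mm) [ 0.098 -0.003  0.934]
turn units(6deg) opt 0 [ 0.01  0.02 -0.04] resulting j6 ~ -0.82
turn units(6deg) opt 1 [ 3.000e-02 -1.000e-02  2.996e+01] resulting j6 ~ 2.32
```

```bash
python3 -m pendant '[{"wx":0,"wy":0,"wz":0,"tx":0.1,"ty":0,"tz":0.5,"jaw":0.2},{"wx":0,"wy":0,"wz":0,"tx":0.05,"ty":0,"tz":0.32,"jaw":0.2},{"wx":0,"wy":0,"wz":0,"tx":0,"ty":0,"tz":0.1,"jaw":0.2},{"wx":0,"wy":0,"wz":0,"tx":0,"ty":0,"tz":0,"jaw":0.2}]'
python3 - <<'E'
from h import *
plan([430.3,192,7],0.024+np.pi)
E
```

```text
t: 24.95
eef_pos: [432.3, 194.1, 10.5]
orientation: [-0.029, 3.134, 0.007]
wrist_force: [0.6, -0.5, 0.2]
width: 52.7
t 24.95 pos [432.3 194.1  10.5] w 52.7 F [ 0.6 -0.5  0.2] J [ 0.84  0.29 -0.69  0.   -0.58 -0.83]
toolx [-1.    -0.019 -0.007] z [ 0.007  0.004 -1.   ]
shift units(50mm) [ 0.041 -0.042  0.069]
turn units(6deg) opt 0 [ 0.04  0.07 -0.05] resulting j6 ~ -0.83
turn units(6deg) opt 1 [ 0.11 -0.06 29.95] resulting j6 ~ 2.31
```

```bash
python3 -m pendant '[{"wx":0,"wy":0.05,"wz":0,"tx":0.04,"ty":-0.04,"tz":0.08,"jaw":0.2},{"wx":0,"wy":0,"wz":0,"tx":0,"ty":0,"tz":0,"jaw":-1},{"wx":0,"wy":0,"wz":0,"tx":0,"ty":0,"tz":0,"jaw":-1},{"wx":0,"wy":0,"wz":0,"tx":0,"ty":0,"tz":0,"jaw":-1},{"wx":0,"wy":0,"wz":0,"tx":0,"ty":0,"tz":0,"jaw":-1}]' 40
python3 - <<'E'
from h import *
plan([648.5,122.6,150],-np.pi/2-.008)
E
```

```text
t: 25.58
eef_pos: [431.6, 193.0, 8.3]
orientation: [-0.029, 3.137, 0.011]
wrist_force: [-0.3, -1.2, -1.2]
width: 26.8
t 25.57 pos [431.6 193.    8.3] w 26.8 F [-0.3 -1.2 -1.2] J [ 0.84  0.3  -0.69 -0.   -0.57 -0.82]
toolx [-1.    -0.019 -0.004] z [ 0.004  0.007 -1.   ]
shift units(50mm) [-4.323 -1.47  -2.826]
turn units(6deg) opt 0 [  0.02   0.08 -14.74] resulting j6 ~ -2.36
turn units(6deg) opt 1 [ 0.08 -0.02 15.26] resulting j6 ~ 0.78
```

```bash
python3 -m pendant '[{"wx":0,"wy":0,"wz":0,"tx":0,"ty":0,"tz":-0.5,"jaw":-1},{"wx":0,"wy":0,"wz":0,"tx":0,"ty":0,"tz":-1,"jaw":-1},{"wx":0,"wy":0,"wz":0,"tx":0,"ty":0,"tz":-1,"jaw":-1},{"wx":0,"wy":0,"wz":0,"tx":-0.8,"ty":-0.28,"tz":-0.3,"jaw":-1},{"wx":0,"wy":0,"wz":0,"tx":-0.8,"ty":-0.28,"tz":0,"jaw":-1},{"wx":0,"wy":0,"wz":0,"tx":-0.8,"ty":-0.28,"tz":0,"jaw":-1},{"wx":0,"wy":0,"wz":0,"tx":-0.8,"ty":-0.28,"tz":0,"jaw":-1},{"wx":0,"wy":0,"wz":0,"tx":-0.8,"ty":-0.28,"tz":0,"jaw":-1},{"wx":0,"wy":0,"wz":-1,"tx":0,"ty":0,"tz":0,"jaw":-1},{"wx":0,"wy":0,"wz":-1,"tx":0,"ty":0,"tz":0,"jaw":-1},{"wx":0,"wy":0,"wz":-1,"tx":0,"ty":0,"tz":0,"jaw":-1},{"wx":0,"wy":0,"wz":-1,"tx":0,"ty":0,"tz":0,"jaw":-1},{"wx":0,"wy":0,"wz":-1,"tx":0,"ty":0,"tz":0,"jaw":-1},{"wx":0,"wy":0,"wz":-1,"tx":0,"ty":0,"tz":0,"jaw":-1},{"wx":0,"wy":0,"wz":-1,"tx":0,"ty":0,"tz":0,"jaw":-1},{"wx":0,"wy":0,"wz":-1,"tx":0,"ty":0,"tz":0,"jaw":-1},{"wx":0,"wy":0,"wz":-1,"tx":0,"ty":0,"tz":0,"jaw":-1},{"wx":0,"wy":0,"wz":-1,"tx":0,"ty":0,"tz":0,"jaw":-1},{"wx":0,"wy":0,"wz":-1,"tx":0,"ty":0,"tz":0,"jaw":-1},{"wx":0,"wy":0,"wz":-1,"tx":0,"ty":0,"tz":0,"jaw":-1}]'
python3 - <<'E'
from h import *
plan([648.5,122.6,60],-np.pi/2-.008)
E
```

```text
t: 28.08
eef_pos: [634.0, 121.9, 146.2]
orientation: [1.919, -2.48, -0.011]
wrist_force: [0.4, 0.9, -1.0]
width: 26.7
t 28.07 pos [634.  121.9 146.2] w 26.7 F [ 0.4  0.9 -1. ] J [ 0.49  0.37 -0.15 -0.01 -1.05  0.83]
toolx [-0.251 -0.968  0.   ] z [-0.008  0.002 -1.   ]
shift units(50mm) [-0.086 -0.293  1.722]
turn units(6deg) opt 0 [ 0.08  0.01 -2.35] resulting j6 ~ 0.59
turn units(6deg) opt 1 [ 1.000e-02 -1.200e-01  2.765e+01] resulting j6 ~ 3.73
```

```bash
python3 -m pendant '[{"wx":0.05,"wy":0,"wz":-1,"tx":-0.09,"ty":-0.29,"tz":0,"jaw":-1},{"wx":0,"wy":0,"wz":-1,"tx":0,"ty":0,"tz":0.3,"jaw":-1},{"wx":0,"wy":0,"wz":-0.3,"tx":0,"ty":0,"tz":0.6,"jaw":-1},{"wx":0,"wy":0,"wz":0,"tx":0,"ty":0,"tz":0.8,"jaw":-1},{"wx":0,"wy":0,"wz":0,"tx":0,"ty":0,"tz":0.1,"jaw":-1},{"wx":0,"wy":0,"wz":0,"tx":0,"ty":0,"tz":0,"jaw":-1}]'
python3 - <<'E'
from h import *
plan([648.5,122.8,25],-np.pi/2-.008)
E
```

```text
t: 28.82
eef_pos: [648.9, 122.9, 53.9]
orientation: [2.217, -2.223, -0.005]
wrist_force: [0.3, 0.5, -0.4]
width: 26.6
t 28.82 pos [648.9 122.9  53.9] w 26.6 F [ 0.3  0.5 -0.4] J [ 0.48  0.48 -0.22 -0.   -0.87  1.09]
toolx [-0.003 -1.    -0.001] z [-0.004  0.001 -1.   ]
shift units(50mm) [0.002 0.005 0.579]
turn units(6deg) opt 0 [0.04 0.01 0.05] resulting j6 ~ 1.09
turn units(6deg) opt 1 [-1.000e-02  6.000e-02 -2.995e+01] resulting j6 ~ -2.05
```

```bash
python3 -m pendant '[{"wx":0,"wy":0,"wz":0,"tx":0,"ty":0,"tz":0.4,"jaw":-1},{"wx":0,"wy":0,"wz":0,"tx":0,"ty":0.03,"tz":0.2,"jaw":-1},{"wx":0,"wy":0,"wz":0,"tx":0,"ty":0.03,"tz":0.02,"jaw":-1},{"wx":0,"wy":0,"wz":0,"tx":0,"ty":0,"tz":0,"jaw":-1}]'
python3 - <<'E'
from h import *
plan([648.5,122.8,24],-np.pi/2-.008)
E
```

```text
t: 29.32
eef_pos: [648.9, 124.3, 28.1]
orientation: [-2.216, 2.22, -0.0]
wrist_force: [-0.5, 0.8, -0.3]
width: 26.7
t 29.32 pos [648.9 124.3  28.1] w 26.7 F [-0.5  0.8 -0.3] J [ 0.48  0.51 -0.25 -0.   -0.81  1.09]
toolx [-0.002 -1.    -0.003] z [ 0.003  0.003 -1.   ]
shift units(50mm) [0.03  0.008 0.082]
turn units(6deg) opt 0 [-0.03  0.03  0.06] resulting j6 ~ 1.09
turn units(6deg) opt 1 [ -0.05  -0.05 -29.94] resulting j6 ~ -2.05
```

```bash
python3 -m pendant '[{"wx":0,"wy":0,"wz":0,"tx":0.03,"ty":0,"tz":0.09,"jaw":-1},{"wx":0,"wy":0,"wz":0,"tx":0,"ty":0,"tz":0.01,"jaw":-1},{"wx":0,"wy":0,"wz":0,"tx":0,"ty":0,"tz":0,"jaw":-0.15},{"wx":0,"wy":0,"wz":0,"tx":0,"ty":0,"tz":0,"jaw":-0.15},{"wx":0,"wy":0,"wz":0,"tx":0,"ty":0,"tz":0,"jaw":-0.15},{"wx":0,"wy":0,"wz":0,"tx":0,"ty":0,"tz":-0.3,"jaw":-0.1},{"wx":0,"wy":0,"wz":0,"tx":0,"ty":0,"tz":-0.7,"jaw":0},{"wx":0,"wy":0,"wz":0,"tx":0,"ty":0,"tz":-1,"jaw":0.2},{"wx":0,"wy":0,"wz":0,"tx":0,"ty":0,"tz":-1,"jaw":0.2},{"wx":0,"wy":0,"wz":0,"tx":0,"ty":0,"tz":0,"jaw":0.2},{"wx":0,"wy":0,"wz":0,"tx":0,"ty":0,"tz":0,"jaw":0.2}]'
python3 - <<'E'
from h import *
snap('wrist','w9',None,1.5)
plan([450,50,200],np.pi)
E
```

```text
t: 30.7
eef_pos: [649.6, 122.3, 184.8]
orientation: [-2.214, 2.216, -0.005]
wrist_force: [-0.7, -0.6, 0.1]
width: 52.6
t 30.75 pos [650.1 122.3 185.1] w 52.7 F [0.6 0.6 0.4] J [ 0.48  0.36 -0.09  0.   -1.12  1.09]
toolx [-0.001 -1.    -0.005] z [ 0.01   0.005 -1.   ]
shift units(50mm) [ 1.448  3.997 -0.344]
turn units(6deg) opt 0 [-0.04  0.11 14.99] resulting j6 ~ 2.66
turn units(6deg) opt 1 [ -0.11  -0.04 -15.01] resulting j6 ~ -0.48
```

View pics/w9.png

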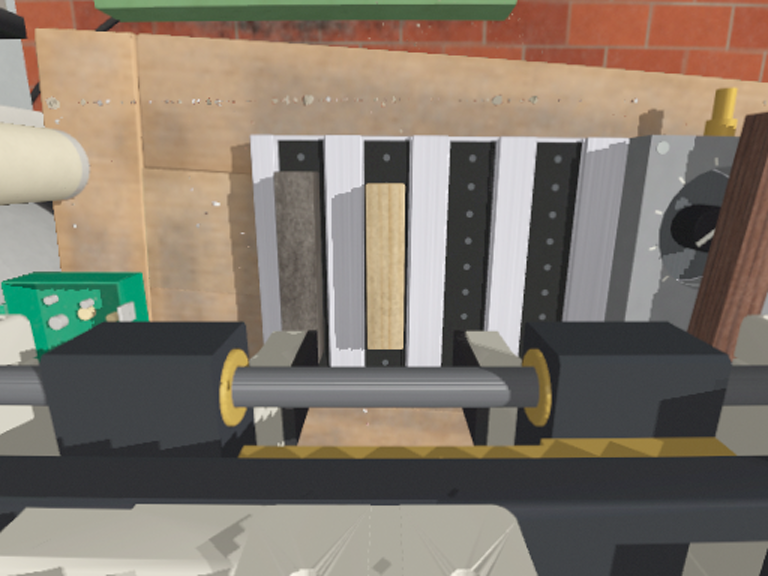

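```bash
python3 -m pendant '[{"wx":0,"wy":0,"wz":0,"tx":0.3,"ty":0.8,"tz":-0.1,"jaw":0.2},{"wx":0,"wy":0,"wz":0,"tx":0.3,"ty":0.8,"tz":-0.1,"jaw":0.2},{"wx":0,"wy":0,"wz":0,"tx":0.3,"ty":0.8,"tz":-0.1,"jaw":0.2},{"wx":0,"wy":0,"wz":0,"tx":0.3,"ty":0.8,"tz":0,"jaw":0.2},{"wx":0,"wy":0,"wz":0,"tx":0.3,"ty":0.8,"tz":0,"jaw":0.2},{"wx":0,"wy":0,"wz":1,"tx":0,"ty":0,"tz":0,"jaw":0.2},{"wx":0,"wy":0,"wz":1,"tx":0,"ty":0,"tz":0,"jaw":0.2},{"wx":0,"wy":0,"wz":1,"tx":0,"ty":0,"tz":0,"jaw":0.2},{"wx":0,"wy":0,"wz":1,"tx":0,"ty":0,"tz":0,"jaw":0.2},{"wx":0,"wy":0,"wz":1,"tx":0,"ty":0,"tz":0,"jaw":0.2},{"wx":0,"wy":0,"wz":1,"tx":0,"ty":0,"tz":0,"jaw":0.2},{"wx":0,"wy":0,"wz":1,"tx":0,"ty":0,"tz":0,"jaw":0.2},{"wx":0,"wy":0,"wz":1,"tx":0,"ty":0,"tz":0,"jaw":0.2},{"wx":0,"wy":0,"wz":1,"tx":0,"ty":0,"tz":0,"jaw":0.2},{"wx":0,"wy":0,"wz":1,"tx":0,"ty":0,"tz":0,"jaw":0.2},{"wx":0,"wy":0,"wz":1,"tx":0,"ty":0,"tz":0,"jaw":0.2},{"wx":0,"wy":0,"wz":1,"tx":0,"ty":0,"tz":0,"jaw":0.2},{"wx":0,"wy":0,"wz":1,"tx":0,"ty":0,"tz":0,"jaw":0.2},{"wx":0,"wy":0,"wz":1,"tx":0,"ty":0,"tz":0,"jaw":0.2},{"wx":0,"wy":0,"wz":1,"tx":0,"ty":0,"tz":0,"jaw":0.2}]'; python3 -m pendant '[{"wx":0,"wy":0,"wz":0,"tx":0,"ty":0,"tz":0,"jaw":0.2},{"wx":0,"wy":0,"wz":0,"tx":0,"ty":0,"tz":0,"jaw":0.2}]'
python3 - <<'E'
from h import *
snap('wrist','w10',None,1.5)
plan([450,50,200],np.pi)
E
```

```text
t: 33.25
eef_pos: [433.4, 39.2, 182.8]
orientation: [-0.082, -3.121, 0.019]
wrist_force: [-0.1, -0.5, 0.5]
width: 52.8
t: 33.5
eef_pos: [432.7, 38.9, 181.8]
orientation: [-0.078, -3.119, 0.021]
wrist_force: [0.3, -0.9, 0.0]
width: 52.8
t 33.55 pos [432.7  38.9 181.8] w 52.7 F [-0.8 -0.1  0.4] J [ 0.55  0.01 -0.54 -0.   -1.05 -0.6 ]
toolx [-0.999  0.05   0.021] z [-0.022 -0.013 -1.   ]
shift units(50mm) [-0.327  0.234 -0.373]
turn units(6deg) opt 0 [-0.13 -0.2  -0.48] resulting j6 ~ -0.65
turn units(6deg) opt 1 [-0.31  0.2  29.52] resulting j6 ~ 2.49
```

View pics/w10.png

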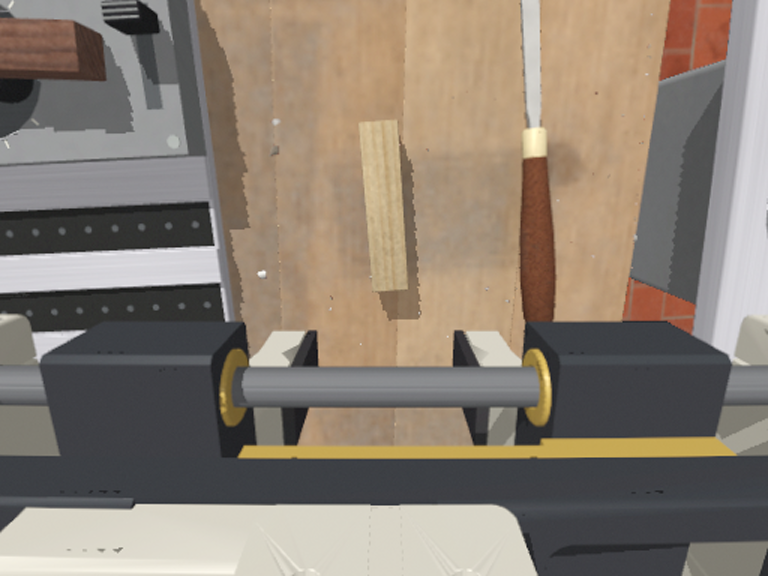

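Light blank B's top: corners about (360,122),(397,120),(408,290),(373,291).

Run:
```python
from h import *
blank('w10',[(360,122),(397,120),(408,289),(373,291)],0,0,1.5)
```

```text
[[441.2, -64.2], [416.0, -64.2], [413.1, 54.8], [439.2, 54.8]] c [427.4  -4.7] len 119.0 wid 25.6 jawyaw 0.021
t 33.55 pos [432.7  38.9 181.8] w 52.7 F [-0.8 -0.1  0.4] J [ 0.55  0.01 -0.54 -0.   -1.05 -0.6 ]
toolx [-0.999  0.05   0.021] z [-0.022 -0.013 -1.   ]
shift units(50mm) [-0.011 -0.827  3.509]
turn units(6deg) opt 0 [-0.31  0.19 29.32] resulting j6 ~ 2.47
turn units(6deg) opt 1 [-0.13 -0.2  -0.68] resulting j6 ~ -0.67
```

```bash
python3 -m pendant '[{"wx":-0.13,"wy":-0.2,"wz":-0.68,"tx":0.05,"ty":-0.42,"tz":0.3,"jaw":0.2},{"wx":0,"wy":0,"wz":0,"tx":0.05,"ty":-0.4,"tz":0.6,"jaw":0.2},{"wx":0,"wy":0,"wz":0,"tx":0,"ty":0,"tz":0.8,"jaw":0.2},{"wx":0,"wy":0,"wz":0,"tx":0,"ty":0,"tz":0.8,"jaw":0.2},{"wx":0,"wy":0,"wz":0,"tx":0,"ty":0,"tz":0.2,"jaw":0.2},{"wx":0,"wy":0,"wz":0,"tx":0,"ty":0,"tz":0,"jaw":0.2}]'
python3 - <<'E'
from h import *
plan([428,-4.7,8],0.021+np.pi)
E
```

```text
t: 34.3
eef_pos: [428.6, -2.8, 45.5]
orientation: [-0.051, 3.137, 0.002]
wrist_force: [-0.1, -0.1, 1.2]
width: 52.7
t 34.3 pos [428.6  -2.8  45.5] w 52.7 F [-0.1 -0.1  1.2] J [ 0.46  0.17 -0.75  0.   -0.65 -0.43]
toolx [-0.999 -0.033 -0.004] z [ 0.004  0.001 -1.   ]
shift units(50mm) [ 0.017 -0.039  0.75 ]
turn units(6deg) opt 0 [0.01 0.04 0.11] resulting j6 ~ -0.41
turn units(6deg) opt 1 [-6.000e-02  2.000e-02 -2.989e+01] resulting j6 ~ -3.56
```

```bash
python3 -m pendant '[{"wx":0,"wy":0,"wz":0.1,"tx":0.05,"ty":-0.04,"tz":0.4,"jaw":0.2},{"wx":0,"wy":0,"wz":0,"tx":0.04,"ty":0,"tz":0.3,"jaw":0.2},{"wx":0,"wy":0,"wz":0,"tx":0,"ty":0,"tz":0.06,"jaw":0.2},{"wx":0,"wy":0,"wz":0,"tx":0,"ty":0,"tz":0,"jaw":0.2},{"wx":0,"wy":0,"wz":0,"tx":0,"ty":0,"tz":0,"jaw":-1},{"wx":0,"wy":0,"wz":0,"tx":0,"ty":0,"tz":0,"jaw":-1},{"wx":0,"wy":0,"wz":0,"tx":0,"ty":0,"tz":0,"jaw":-1},{"wx":0,"wy":0,"wz":0,"tx":0,"ty":0,"tz":0,"jaw":-1}]' 40
python3 - <<'E'
from h import *
plan([648,61,150],-np.pi/2-.008)
E
```

```text
t: 35.3
eef_pos: [430.5, -2.0, 13.9]
orientation: [-0.04, 3.125, 0.009]
wrist_force: [-0.4, 0.2, -1.0]
width: 26.7
t 35.3 pos [430.5  -2.   13.9] w 26.7 F [-0.4  0.2 -1. ] J [ 0.46  0.22 -0.79  0.   -0.54 -0.44]
toolx [-1.    -0.026 -0.016] z [ 0.016  0.006 -1.   ]
shift units(50mm) [-4.424  1.162 -2.643]
turn units(6deg) opt 0 [ -0.07   0.17 -14.68] resulting j6 ~ -1.97
turn units(6deg) opt 1 [ 0.17  0.08 15.32] resulting j6 ~ 1.17
```

```bash
python3 -m pendant '[{"wx":0,"wy":0,"wz":0,"tx":0,"ty":0,"tz":0,"jaw":0},{"wx":0,"wy":0.16,"wz":0,"tx":0,"ty":-0.03,"tz":0.14,"jaw":0},{"wx":0,"wy":0,"wz":0,"tx":0,"ty":0,"tz":0.03,"jaw":0},{"wx":0,"wy":0,"wz":0,"tx":0,"ty":0,"tz":0,"jaw":-1},{"wx":0,"wy":0,"wz":0,"tx":0,"ty":0,"tz":0,"jaw":-1},{"wx":0,"wy":0,"wz":0,"tx":0,"ty":0,"tz":0,"jaw":-1}]' 40
python3 - <<'E'
from h import *
plan([648,61,150],-np.pi/2-.008)
E
```

```text
t: 36.05
eef_pos: [430.6, -3.6, 4.5]
orientation: [0.041, -3.139, -0.009]
wrist_force: [-0.2, 0.1, -1.1]
width: 26.8
t 36.05 pos [430.6  -3.6   4.5] w 26.8 F [-0.2  0.1 -1.1] J [ 0.45  0.25 -0.78 -0.01 -0.54 -0.41]
toolx [-1.    -0.026  0.003] z [-0.003  0.005 -1.   ]
shift units(50mm) [-4.372  1.196 -2.916]
turn units(6deg) opt 0 [  0.06   0.02 -14.68] resulting j6 ~ -1.95
turn units(6deg) opt 1 [ 0.02 -0.06 15.32] resulting j6 ~ 1.19
```

```bash
python3 -m pendant '[{"wx":0,"wy":0,"wz":0,"tx":0,"ty":0,"tz":-0.5,"jaw":-1},{"wx":0,"wy":0,"wz":0,"tx":0,"ty":0,"tz":-1,"jaw":-1},{"wx":0,"wy":0,"wz":0,"tx":0,"ty":0,"tz":-1,"jaw":-1},{"wx":0,"wy":0,"wz":0,"tx":-0.8,"ty":0.22,"tz":-0.3,"jaw":-1},{"wx":0,"wy":0,"wz":0,"tx":-0.85,"ty":0.23,"tz":0,"jaw":-1},{"wx":0,"wy":0,"wz":0,"tx":-0.85,"ty":0.23,"tz":0,"jaw":-1},{"wx":0,"wy":0,"wz":0,"tx":-0.85,"ty":0.23,"tz":0,"jaw":-1},{"wx":0,"wy":0,"wz":0,"tx":-0.85,"ty":0.23,"tz":0,"jaw":-1},{"wx":0,"wy":0,"wz":-1,"tx":0,"ty":0,"tz":0,"jaw":-1},{"wx":0,"wy":0,"wz":-1,"tx":0,"ty":0,"tz":0,"jaw":-1},{"wx":0,"wy":0,"wz":-1,"tx":0,"ty":0,"tz":0,"jaw":-1},{"wx":0,"wy":0,"wz":-1,"tx":0,"ty":0,"tz":0,"jaw":-1},{"wx":0,"wy":0,"wz":-1,"tx":0,"ty":0,"tz":0,"jaw":-1},{"wx":0,"wy":0,"wz":-1,"tx":0,"ty":0,"tz":0,"jaw":-1},{"wx":0,"wy":0,"wz":-1,"tx":0,"ty":0,"tz":0,"jaw":-1},{"wx":0,"wy":0,"wz":-1,"tx":0,"ty":0,"tz":0,"jaw":-1},{"wx":0,"wy":0,"wz":-1,"tx":0,"ty":0,"tz":0,"jaw":-1},{"wx":0,"wy":0,"wz":-1,"tx":0,"ty":0,"tz":0,"jaw":-1},{"wx":0,"wy":0,"wz":-1,"tx":0,"ty":0,"tz":0,"jaw":-1},{"wx":0,"wy":0,"wz":-1,"tx":0,"ty":0,"tz":0,"jaw":-1}]'
python3 - <<'E'
from h import *
plan([648,61,60],-np.pi/2-.008)
E
```

```text
t: 38.55
eef_pos: [639.8, 59.4, 144.1]
orientation: [1.926, -2.474, -0.017]
wrist_force: [-0.1, 0.2, -0.7]
width: 26.5
t 38.55 pos [639.8  59.4 144.1] w 26.5 F [-0.1  0.2 -0.7] J [ 0.39  0.37 -0.16 -0.01 -1.05  0.94]
toolx [-0.246 -0.969 -0.002] z [-0.012  0.005 -1.   ]
shift units(50mm) [-0.069 -0.173  1.68 ]
turn units(6deg) opt 0 [ 0.12  0.03 -2.29] resulting j6 ~ 0.7
turn units(6deg) opt 1 [ 0.05 -0.17 27.71] resulting j6 ~ 3.84
```

```bash
python3 -m pendant '[{"wx":0.1,"wy":0,"wz":-1,"tx":-0.07,"ty":-0.17,"tz":0,"jaw":-1},{"wx":0,"wy":0,"wz":-1,"tx":0,"ty":0,"tz":0.3,"jaw":-1},{"wx":0,"wy":0,"wz":-0.3,"tx":0,"ty":0,"tz":0.6,"jaw":-1},{"wx":0,"wy":0,"wz":0,"tx":0,"ty":0,"tz":0.7,"jaw":-1},{"wx":0,"wy":0,"wz":0,"tx":0,"ty":0,"tz":0.1,"jaw":-1},{"wx":0,"wy":0,"wz":0,"tx":0,"ty":0,"tz":0,"jaw":-1}]'
python3 - <<'E'
from h import *
plan([648,61,23],-np.pi/2-.008)
E
```

```text
t: 39.3
eef_pos: [648.4, 61.1, 57.5]
orientation: [-2.224, 2.218, 0.005]
wrist_force: [1.0, 0.3, -0.1]
width: 26.5
t 39.3 pos [648.4  61.1  57.5] w 26.5 F [ 1.   0.3 -0.1] J [ 0.39  0.47 -0.24 -0.   -0.87  1.19]
toolx [ 0.003 -1.    -0.003] z [-0.001  0.003 -1.   ]
shift units(50mm) [0.004 0.007 0.69 ]
turn units(6deg) opt 0 [0.01 0.03 0.1 ] resulting j6 ~ 1.2
turn units(6deg) opt 1 [-4.00e-02  2.00e-02 -2.99e+01] resulting j6 ~ -1.95
```

```bash
python3 -m pendant '[{"wx":0,"wy":0,"wz":0.1,"tx":0,"ty":0.02,"tz":0.4,"jaw":-1},{"wx":0,"wy":0,"wz":0,"tx":0,"ty":0.02,"tz":0.27,"jaw":-1},{"wx":0,"wy":0,"wz":0,"tx":0,"ty":0,"tz":0.03,"jaw":-1},{"wx":0,"wy":0,"wz":0,"tx":0,"ty":0,"tz":0,"jaw":-1}]'
python3 - <<'E'
from h import *
plan([648,61,22.5],-np.pi/2-.008)
E
```

```text
t: 39.8
eef_pos: [649.5, 62.2, 26.7]
orientation: [-2.209, 2.224, -0.001]
wrist_force: [0.3, -0.3, -0.7]
width: 26.8
t 39.8 pos [649.5  62.2  26.7] w 26.8 F [ 0.3 -0.3 -0.7] J [ 0.39  0.5  -0.27 -0.   -0.8   1.17]
toolx [-0.007 -1.    -0.005] z [ 0.006  0.005 -1.   ]
shift units(50mm) [0.024 0.03  0.084]
turn units(6deg) opt 0 [-0.05  0.05  0.01] resulting j6 ~ 1.18
turn units(6deg) opt 1 [ -0.07  -0.08 -29.99] resulting j6 ~ -1.97
```

```bash
python3 -m pendant '[{"wx":0,"wy":0,"wz":0,"tx":0.02,"ty":0.03,"tz":0.08,"jaw":-1},{"wx":0,"wy":0,"wz":0,"tx":0,"ty":0,"tz":0.01,"jaw":-1},{"wx":0,"wy":0,"wz":0,"tx":0,"ty":0,"tz":0,"jaw":-0.15},{"wx":0,"wy":0,"wz":0,"tx":0,"ty":0,"tz":0,"jaw":-0.15},{"wx":0,"wy":0,"wz":0,"tx":0,"ty":0,"tz":0,"jaw":-0.15},{"wx":0,"wy":0,"wz":0,"tx":0,"ty":0,"tz":-0.3,"jaw":-0.1},{"wx":0,"wy":0,"wz":0,"tx":0,"ty":0,"tz":-0.7,"jaw":0},{"wx":0,"wy":0,"wz":0,"tx":0,"ty":0,"tz":-1,"jaw":0.2},{"wx":0,"wy":0,"wz":0,"tx":0,"ty":0,"tz":-1,"jaw":0.2},{"wx":0,"wy":0,"wz":0,"tx":0,"ty":0,"tz":0,"jaw":0.2},{"wx":0,"wy":0,"wz":0,"tx":0,"ty":0,"tz":0,"jaw":0.2}]'
python3 - <<'E'
from h import *
snap('wrist','w11',None,1.5)
plan([590,-110,230],-np.pi/2-.05)
E
```

```text
t: 41.18
eef_pos: [648.3, 60.4, 184.0]
orientation: [-2.206, 2.219, -0.007]
wrist_force: [-0.4, 0.4, 0.3]
width: 52.4
t 41.23 pos [648.8  60.4 184.3] w 52.6 F [-0.1 -0.2 -0. ] J [ 0.39  0.34 -0.11 -0.   -1.1   1.17]
toolx [-0.005 -1.    -0.006] z [ 0.013  0.006 -1.   ]
shift units(50mm) [ 3.408  1.145 -0.947]
turn units(6deg) opt 0 [-0.12  0.06  0.42] resulting j6 ~ 1.22
turn units(6deg) opt 1 [ -0.09  -0.18 -29.57] resulting j6 ~ -1.92
```

View pics/w11.png

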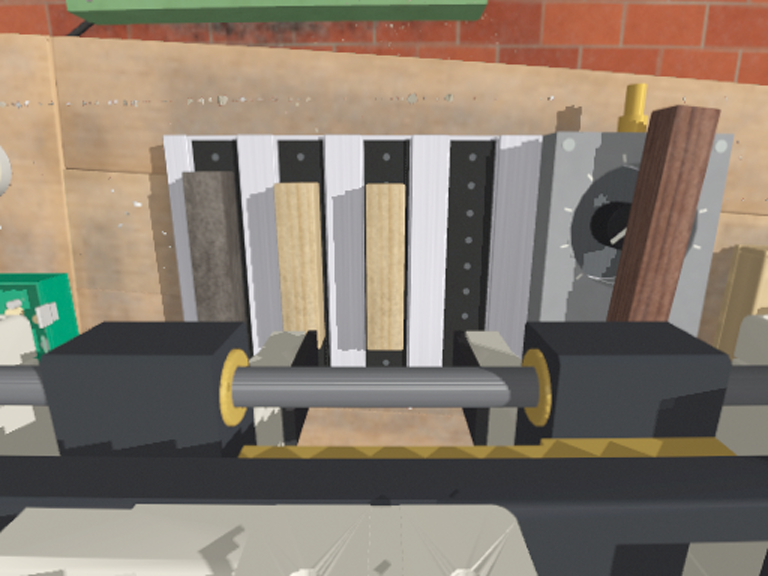

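```bash
python3 -m pendant '[{"wx":-0.1,"wy":0.05,"wz":0.4,"tx":0.85,"ty":0.3,"tz":-0.4,"jaw":0.2},{"wx":0,"wy":0,"wz":0,"tx":0.85,"ty":0.3,"tz":-0.4,"jaw":0.2},{"wx":0,"wy":0,"wz":0,"tx":0.85,"ty":0.3,"tz":-0.2,"jaw":0.2},{"wx":0,"wy":0,"wz":0,"tx":0.85,"ty":0.3,"tz":0,"jaw":0.2},{"wx":0,"wy":0,"wz":0,"tx":0,"ty":0,"tz":0,"jaw":0.2},{"wx":0,"wy":0,"wz":0,"tx":0,"ty":0,"tz":0,"jaw":0.2}]'
python3 - <<'E'
from h import *
snap('wrist','w12',None,1.5)
st()
E
```

```text
t: 41.98
eef_pos: [578.0, -112.0, 230.0]
orientation: [2.163, -2.268, -0.006]
wrist_force: [0.2, 0.1, 0.4]
width: 52.5
t 42.02 pos [ 578.  -111.8  229.9] w 52.4 F [-0.6  0.2  0.2] J [ 0.14  0.22 -0.17  0.   -1.19  1.38]
toolx [-0.047 -0.999  0.003] z [-0.008 -0.002 -1.   ]
```

View pics/w12.png

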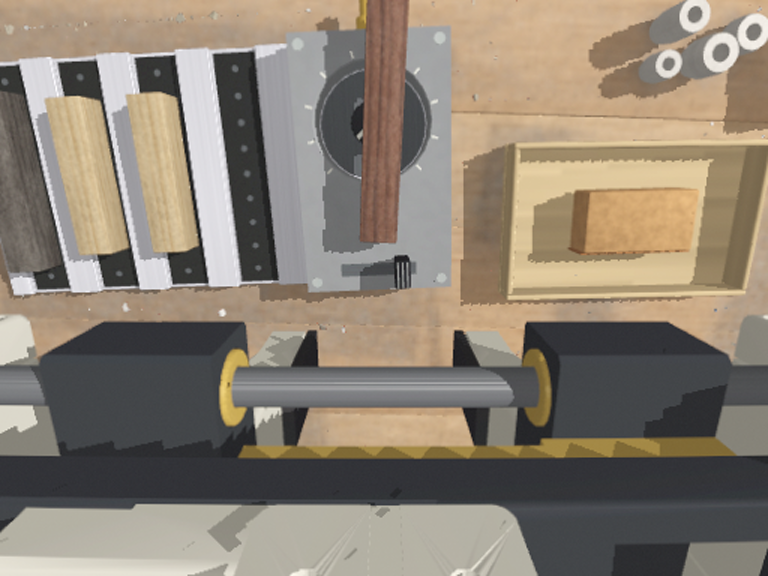

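Run:
```python
from h import *
m,p,D=load('w12')
P=lambda U,V,z=74:onz(m,U/1.5,V/1.5,z)[:2]
a,b,c,d=P(360,240),P(397,242),P(369,1),P(408,1)
print(a,b,c,d,[dep(m,D,U/1.5,V/1.5).round(1) for U,V in((380,225),(385,30))])
ax=(c+d-a-b)/2;ax/=np.linalg.norm(ax);cen=(a+b)/2+80*ax;print(cen,np.arctan2(ax[1],ax[0]))
yaw=np.arctan2(ax[1],ax[0])-np.pi/2
print('valve',P(403,270,71),'head',P(317,282,47),P(441,282,47),P(440,37,47),P(297,43,47))
print('well c', P(374,121,47))
m2,_,_=load('w11');Q=lambda U,V:onz(m2,U/1.5,V/1.5,74)[:2];print('far end',Q(661,107),Q(719,109))
plan([*cen,100],yaw)
```

```text
[597.30946888 -95.26543265] [ 594.53800873 -121.98086554] [ 750.36458986 -110.60095465] [ 749.18620928 -135.38528822] [array([ 607.4, -110.3,   73.4]), array([ 733.2, -120. ,   73.9])]
[ 675.57705206 -116.06288619] -0.09313128337201627
valve [ 572.73480921 -125.65049467] head [560.37674123 -56.68434054] [ 555.47083051 -156.76811116] [ 734.14739361 -158.83031281] [735.21941101 -57.95177192]
well c [ 680.46286808 -109.39424765]
far end [753.60836296 -99.87534674] [ 752.68915344 -134.34017873]
t 42.02 pos [ 578.  -111.8  229.9] w 52.4 F [-0.6  0.2  0.2] J [ 0.14  0.22 -0.17  0.   -1.19  1.38]
toolx [-0.047 -0.999  0.003] z [-0.008 -0.002 -1.   ]
shift units(50mm) [-0.013 -1.975  2.582]
turn units(6deg) opt 0 [ 0.08 -0.03  0.44] resulting j6 ~ 1.43
turn units(6deg) opt 1 [  0.04   0.12 -29.56] resulting j6 ~ -1.71
```

```bash
python3 -m pendant '[{"wx":0.08,"wy":0,"wz":0.44,"tx":0,"ty":-0.66,"tz":0.5,"jaw":0.2},{"wx":0,"wy":0,"wz":0,"tx":0,"ty":-0.66,"tz":0.6,"jaw":0.2},{"wx":0,"wy":0,"wz":0,"tx":0,"ty":-0.6,"tz":0.8,"jaw":0.2},{"wx":0,"wy":0,"wz":0,"tx":0,"ty":0,"tz":0.7,"jaw":0.2},{"wx":0,"wy":0,"wz":0,"tx":0,"ty":0,"tz":0.1,"jaw":0.2},{"wx":0,"wy":0,"wz":0,"tx":0,"ty":0,"tz":0,"jaw":0.2}]'
python3 - <<'E'
from h import *
plan([675,-116,55],-.093-np.pi/2)
E
```

```text
t: 42.78
eef_pos: [679.3, -113.7, 89.9]
orientation: [2.121, -2.314, 0.004]
wrist_force: [-0.8, 0.4, 0.8]
width: 52.6
t 42.77 pos [ 679.3 -113.7   89.9] w 52.6 F [-0.8  0.4  0.8] J [ 0.12  0.48 -0.12  0.   -0.97  1.36]
toolx [-0.087 -0.996  0.003] z [-0.    -0.003 -1.   ]
shift units(50mm) [0.052 0.083 0.697]
turn units(6deg) opt 0 [-0.   -0.03  0.06] resulting j6 ~ 1.37
turn units(6deg) opt 1 [  0.05  -0.   -29.94] resulting j6 ~ -1.77
```

```bash
python3 -m pendant '[{"wx":0,"wy":0,"wz":0.06,"tx":0.05,"ty":0.08,"tz":0.4,"jaw":0.2},{"wx":0,"wy":0,"wz":0,"tx":0,"ty":0.04,"tz":0.3,"jaw":0.2},{"wx":0,"wy":0,"wz":0,"tx":0,"ty":0,"tz":0.05,"jaw":0.2},{"wx":0,"wy":0,"wz":0,"tx":0,"ty":0,"tz":0,"jaw":0.2}]'
python3 - <<'E'
from h import *
plan([675,-116,55],-.093-np.pi/2)
E
```

```text
t: 43.28
eef_pos: [676.6, -114.7, 57.9]
orientation: [-2.116, 2.317, -0.013]
wrist_force: [-0.1, -0.0, 0.5]
width: 52.1
t 43.27 pos [ 676.6 -114.7   57.9] w 52.1 F [-0.1 -0.   0.5] J [ 0.12  0.51 -0.17  0.01 -0.89  1.36]
toolx [-0.09  -0.996  0.003] z [ 0.009 -0.004 -1.   ]
shift units(50mm) [0.029 0.029 0.057]
turn units(6deg) opt 0 [-0.09 -0.03  0.02] resulting j6 ~ 1.36
turn units(6deg) opt 1 [  0.04  -0.13 -29.98] resulting j6 ~ -1.78
```

```bash
python3 -m pendant '[{"wx":-0.06,"wy":0,"wz":0,"tx":0.03,"ty":0.03,"tz":0.06,"jaw":0.2},{"wx":0,"wy":0,"wz":0,"tx":0,"ty":0,"tz":0,"jaw":-1},{"wx":0,"wy":0,"wz":0,"tx":0,"ty":0,"tz":0,"jaw":-1},{"wx":0,"wy":0,"wz":0,"tx":0,"ty":0,"tz":0,"jaw":-1},{"wx":0,"wy":0,"wz":0,"tx":0,"ty":0,"tz":0,"jaw":-1},{"wx":0,"wy":0,"wz":0,"tx":0,"ty":0,"tz":-0.4,"jaw":-1},{"wx":0,"wy":0,"wz":0,"tx":0,"ty":0,"tz":-0.9,"jaw":-1},{"wx":0,"wy":0,"wz":0,"tx":0,"ty":0,"tz":-0.5,"jaw":-1},{"wx":0,"wy":0,"wz":0,"tx":0,"ty":0,"tz":0,"jaw":-1}]' 40
python3 - <<'E'
from h import *
plan([648,-1.7,140],-np.pi/2-.008)
E
```

```text
t: 44.4
eef_pos: [674.4, -115.9, 147.2]
orientation: [2.117, -2.319, 0.004]
wrist_force: [0.4, -0.0, -1.9]
width: 26.7
t 44.4 pos [ 674.4 -115.9  147.2] w 26.7 F [ 0.4 -0.  -1.9] J [ 0.12  0.43 -0.07  0.   -1.07  1.36]
toolx [-0.091 -0.996  0.003] z [ 0.001 -0.003 -1.   ]
shift units(50mm) [-2.226  0.734  0.136]
turn units(6deg) opt 0 [-0.01 -0.03 -0.79] resulting j6 ~ 1.28
turn units(6deg) opt 1 [-4.000e-02  2.000e-02  2.921e+01] resulting j6 ~ 4.42
```

```bash
python3 -m pendant '[{"wx":0,"wy":0,"wz":-0.8,"tx":-0.75,"ty":0.25,"tz":0,"jaw":-1},{"wx":0,"wy":0,"wz":0,"tx":-0.75,"ty":0.2,"tz":0,"jaw":-1},{"wx":0,"wy":0,"wz":0,"tx":-0.7,"ty":0.1,"tz":0,"jaw":-1},{"wx":0,"wy":0,"wz":0,"tx":0,"ty":0,"tz":0,"jaw":-1},{"wx":0,"wy":0,"wz":0,"tx":0,"ty":0,"tz":0,"jaw":-1}]'
python3 - <<'E'
from h import *
plan([648,-1.7,55],-np.pi/2-.008)
snap('wrist','w13',None,1.5)
E
```

```text
t: 45.02
eef_pos: [646.9, -2.6, 140.0]
orientation: [2.209, -2.223, -0.004]
wrist_force: [0.9, 0.7, -1.8]
width: 26.7
t 45.02 pos [646.9  -2.6 140. ] w 26.7 F [ 0.9  0.7 -1.8] J [ 0.3   0.38 -0.16  0.   -1.04  1.27]
toolx [-0.006 -1.     0.003] z [-0.007 -0.003 -1.   ]
shift units(50mm) [-0.024 -0.033  1.701]
turn units(6deg) opt 0 [ 0.07 -0.03  0.01] resulting j6 ~ 1.27
turn units(6deg) opt 1 [  0.05   0.1  -29.99] resulting j6 ~ -1.87
```

View pics/w13.png

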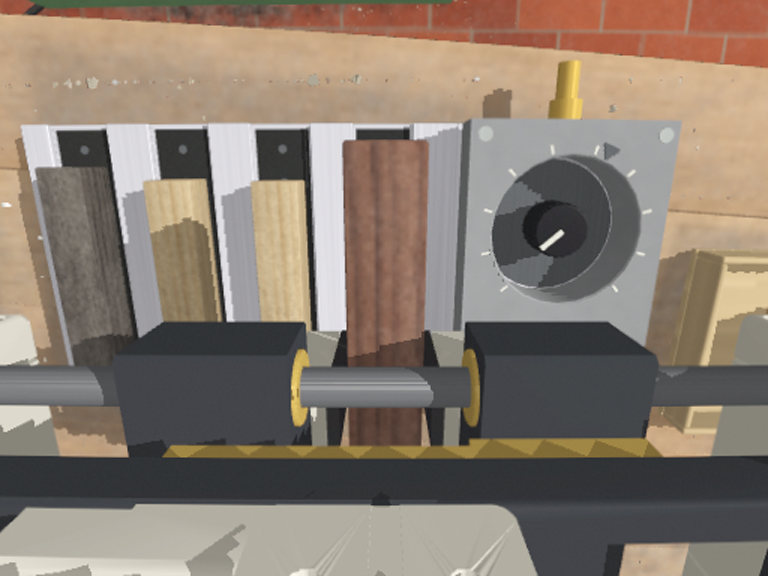

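Run:
```python
from h import *
m,p,D=load('w13')
P=lambda U,V,z:onz(m,U/1.5,V/1.5,z)[:2].round(1)
print(P(344,142,159),P(428,142,159),dep(m,D,386/1.5,160/1.5).round(1))
cv2.imwrite('pics/w13z.png',cv2.resize(p[75:215,300:460,::-1],None,fx=4.5,fy=4.5,interpolation=cv2.INTER_CUBIC))
```

```text
[724.9   9.2] [724.7 -16.2] [719.6  -3.4 156.9]
```

View pics/w13z.png

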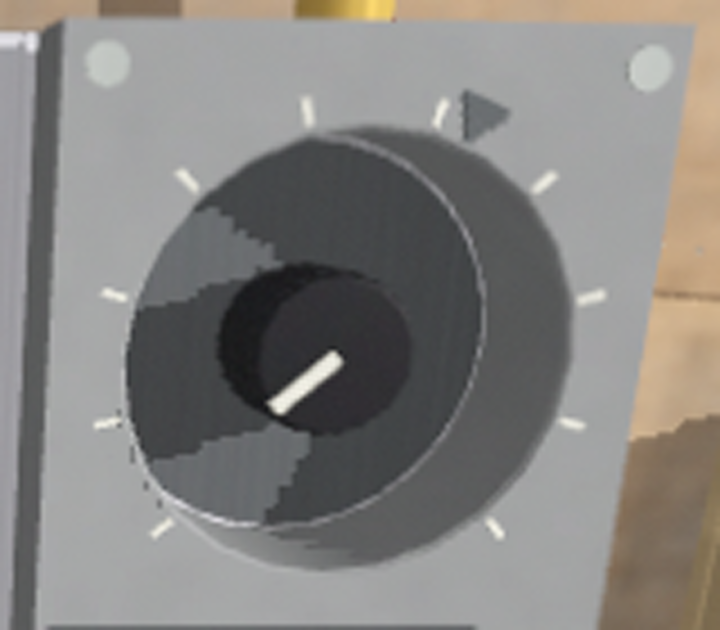

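```bash
python3 -m pendant '[{"wx":0.07,"wy":0,"wz":0,"tx":-0.02,"ty":-0.03,"tz":0.5,"jaw":-1},{"wx":0,"wy":0,"wz":0,"tx":0,"ty":0,"tz":0.8,"jaw":-1},{"wx":0,"wy":0,"wz":0,"tx":0,"ty":0,"tz":0.5,"jaw":-1},{"wx":0,"wy":0,"wz":0,"tx":0,"ty":0,"tz":0,"jaw":-1}]'
python3 - <<'E'
from h import *
plan([648,-1.7,24],-np.pi/2-.008)
E
```

```text
t: 45.58
eef_pos: [648.8, -5.9, 46.9]
orientation: [2.207, -2.233, 0.005]
wrist_force: [-0.3, 0.1, -0.2]
width: 26.8
t 45.58 pos [648.8  -5.9  46.9] w 26.8 F [-0.3  0.1 -0.2] J [ 0.29  0.47 -0.26  0.   -0.84  1.26]
toolx [-0.011 -1.     0.004] z [ 0.001 -0.004 -1.   ]
shift units(50mm) [-0.086  0.018  0.457]
turn units(6deg) opt 0 [-0.01 -0.03 -0.03] resulting j6 ~ 1.26
turn units(6deg) opt 1 [-5.000e-02  1.000e-02  2.997e+01] resulting j6 ~ 4.4
```

```bash
python3 -m pendant '[{"wx":0,"wy":0,"wz":0,"tx":-0.08,"ty":0.02,"tz":0.15,"jaw":-1},{"wx":0,"wy":0,"wz":0,"tx":0,"ty":0.02,"tz":0.25,"jaw":-1},{"wx":0,"wy":0,"wz":0,"tx":0,"ty":0,"tz":0.03,"jaw":-1},{"wx":0,"wy":0,"wz":0,"tx":0,"ty":0,"tz":0,"jaw":-1}]'
python3 - <<'E'
from h import *
plan([648,-1.7,24],-np.pi/2-.008)
E
```

```text
t: 46.08
eef_pos: [648.6, -2.3, 26.7]
orientation: [-2.207, 2.234, -0.008]
wrist_force: [0.6, 0.2, -0.8]
width: 27.0
t 46.08 pos [648.6  -2.3  26.7] w 27.0 F [ 0.6  0.2 -0.8] J [ 0.3   0.5  -0.28  0.01 -0.79  1.26]
toolx [-0.012 -1.     0.003] z [ 0.004 -0.003 -1.   ]
shift units(50mm) [-0.011  0.013  0.053]
turn units(6deg) opt 0 [-0.04 -0.03 -0.04] resulting j6 ~ 1.25
turn units(6deg) opt 1 [-0.04  0.06 29.96] resulting j6 ~ 4.39
```

Now release and lift, then go over the well to view the mark and knob.

```bash
python3 -m pendant '[{"wx":0,"wy":0,"wz":0,"tx":0,"ty":0.01,"tz":0.06,"jaw":-1},{"wx":0,"wy":0,"wz":0,"tx":0,"ty":0,"tz":0.01,"jaw":-1},{"wx":0,"wy":0,"wz":0,"tx":0,"ty":0,"tz":0,"jaw":-0.15},{"wx":0,"wy":0,"wz":0,"tx":0,"ty":0,"tz":0,"jaw":-0.15},{"wx":0,"wy":0,"wz":0,"tx":0,"ty":0,"tz":0,"jaw":-0.15},{"wx":0,"wy":0,"wz":0,"tx":0,"ty":0,"tz":-0.3,"jaw":-0.15},{"wx":0,"wy":0,"wz":0,"tx":0,"ty":0,"tz":-0.7,"jaw":-0.1},{"wx":0,"wy":0,"wz":0,"tx":0,"ty":0,"tz":-1,"jaw":-0.1},{"wx":0,"wy":0,"wz":0,"tx":0.4,"ty":0.2,"tz":-0.6,"jaw":-0.1},{"wx":0,"wy":0,"wz":0,"tx":0.7,"ty":0.4,"tz":0,"jaw":-0.1},{"wx":0,"wy":0,"wz":0,"tx":0.9,"ty":0.6,"tz":0,"jaw":-0.1},{"wx":0,"wy":0,"wz":0,"tx":0,"ty":0,"tz":0,"jaw":-0.1},{"wx":0,"wy":0,"wz":0,"tx":0,"ty":0,"tz":0,"jaw":-0.1}]'
python3 - <<'E'
from h import *
snap('wrist','w14',None,1.5);st()
E
```

```text
t: 47.7
eef_pos: [587.7, -103.4, 167.7]
orientation: [-2.205, 2.226, -0.021]
wrist_force: [0.4, -0.2, 0.3]
width: 39.6
t 47.75 pos [ 587.8 -103.3  167.6] w 39.8 F [-0.2  0.3 -0.5] J [ 0.16  0.27 -0.26  0.01 -1.03  1.4 ]
toolx [-0.009 -1.     0.003] z [ 0.015 -0.003 -1.   ]
```

View pics/w14.png

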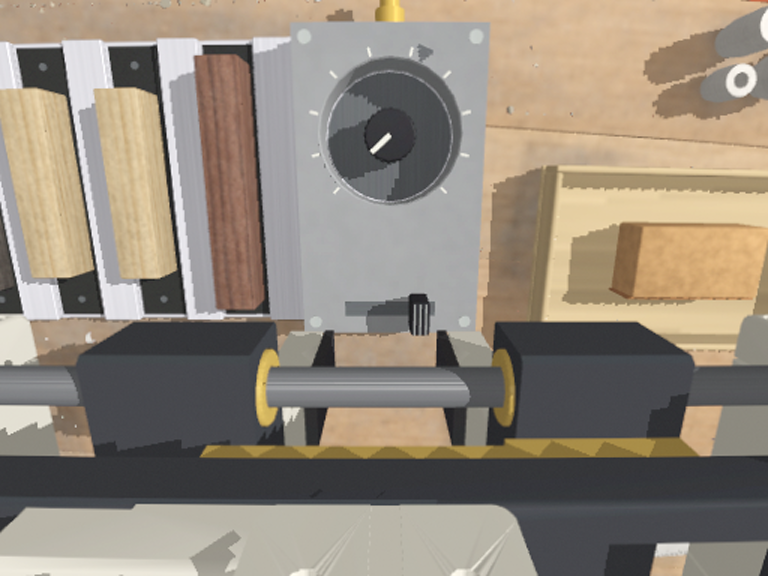

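Run:
```python
from h import *
m,p,D=load('w14')
cv2.imwrite('pics/w14z.png',cv2.resize(p[10:145,200:325,::-1],None,fx=4.4,fy=4.4,interpolation=cv2.INTER_CUBIC))
```

```text
(no output)
```

View pics/w14z.png

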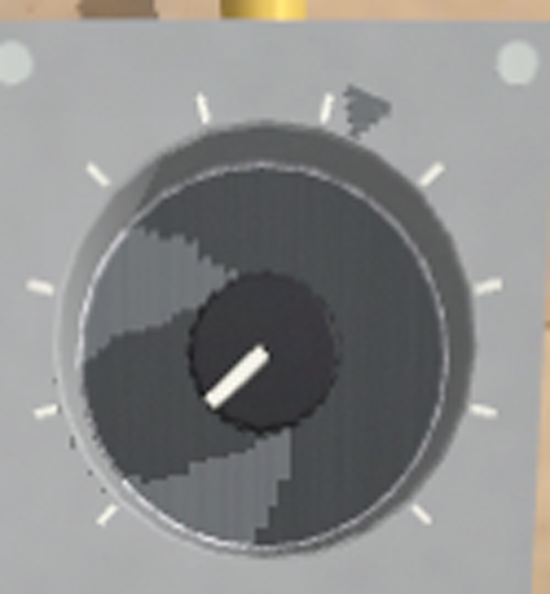

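Run:
```python
from h import *
m,p,D=load('w14')
P=lambda U,V,z:onz(m,200+U/4.4,10+V/4.4,z)[:2]
# ellipse edge points
E=np.array([P(58,339,47),P(475,345,47),P(266,121,47),P(262,557,47),P(122,190,47),P(412,185,47)])
A=np.c_[2*E,np.ones(len(E))];s=np.linalg.lstsq(A,(E**2).sum(1),rcond=None)[0];c=s[:2];print('well',c,'r',np.sqrt(s[2]+c@c))
K0=P(265,351,42);tip=P(208,406,42);print('knob c',K0,np.linalg.norm(tip-c))
ang=lambda v:np.arctan2(v[1],v[0])
pa=ang(tip-K0);pb=ang(tip-c)
for n,q in(('apex',(355,137)),('cen',(367,112)),('cen2',(368,108))):
    v=P(*q,47)-c; print(n,np.linalg.norm(v),'turn cw from pointer',(pa-ang(v))%(2*np.pi),(pb-ang(v))%(2*np.pi))
for q in((107,515),(422,514),(45,411),(484,410),(204,108),(327,108)):
    v=P(*q,47)-c;print('tick',np.linalg.norm(v).round(1),ang(v).round(3))
print(pa,pb)
plan([*c,100],-np.pi/2)
m2,p2,D2=load('w13')
Q=lambda U,V,z:onz(m2,300+U/4.5,75+V/4.5,z)[:2]
a,b=Q(336,359,42),Q(276,407,42);print('w13 pointer',a,b,ang(b-a)); 
for q in((465,140),(479,115)): print('mark13',ang(Q(*q,47)-c),np.linalg.norm(Q(*q,47)-c))
for q in((479,115),): print('mark13',ang(Q(*q,47)-a))
```

```text
well [ 680.04318891 -108.58179778] r 43.02854098732205
knob c [ 679.89227106 -108.1616011 ] 16.921988290807366
apex 44.02135389041494 turn cw from pointer 2.723229736364088 2.713205329066608
cen 49.18150326623177 turn cw from pointer 2.7292083714404662 2.719183964142987
cen2 49.929603396402406 turn cw from pointer 2.7266790020337695 2.71665459473629
tick 48.2 2.343
tick 47.3 -2.375
tick 48.3 1.823
tick 47.2 -1.845
tick 47.5 0.263
tick 47.2 -0.262
2.305329125767166 2.2953047184696866
t 47.75 pos [ 587.8 -103.3  167.6] w 39.8 F [-0.2  0.3 -0.5] J [ 0.16  0.27 -0.26  0.01 -1.03  1.4 ]
toolx [-0.009 -1.     0.003] z [ 0.015 -0.003 -1.   ]
shift units(50mm) [ 0.085 -1.825  1.38 ]
turn units(6deg) opt 0 [-0.15 -0.03 -0.09] resulting j6 ~ 1.39
turn units(6deg) opt 1 [-0.05  0.23 29.91] resulting j6 ~ 4.53
w13 pointer [ 679.24233006 -107.80386031] [669.72956519 -96.74361823] 2.2811170542981967
mark13 -0.4026955858372269 44.19006870187581
mark13 -0.4060996554074786 49.0982211119882
mark13 -0.41404312793385306
```

```bash
python3 -m pendant '[{"wx":-0.15,"wy":0,"wz":-0.09,"tx":0.03,"ty":-0.6,"tz":0.2,"jaw":-0.16},{"wx":0,"wy":0,"wz":0,"tx":0.03,"ty":-0.6,"tz":0.4,"jaw":-0.16},{"wx":0,"wy":0,"wz":0,"tx":0.03,"ty":-0.55,"tz":0.6,"jaw":-0.16},{"wx":0,"wy":0,"wz":0,"tx":0,"ty":0,"tz":0.6,"jaw":-0.16},{"wx":0,"wy":0,"wz":0,"tx":0,"ty":0,"tz":0,"jaw":-0.16},{"wx":0,"wy":0,"wz":0,"tx":0,"ty":0,"tz":0,"jaw":-0.16}]' 15
python3 - <<'E'
from h import *
plan([680,-108.4,55],-np.pi/2)
snap('wrist','w15',None,1.5)
E
```

```text
t: 48.5
eef_pos: [682.5, -103.3, 77.4]
orientation: [2.229, -2.212, 0.006]
wrist_force: [0.3, 0.9, 0.2]
width: 36.8
t 48.5 pos [ 682.5 -103.3   77.4] w 36.8 F [0.3 0.9 0.2] J [ 0.13  0.5  -0.13  0.   -0.94  1.44]
toolx [ 0.007 -1.     0.004] z [ 0.002 -0.004 -1.   ]
shift units(50mm) [0.101 0.051 0.449]
turn units(6deg) opt 0 [-0.02 -0.04  0.07] resulting j6 ~ 1.45
turn units(6deg) opt 1 [  0.06  -0.03 -29.93] resulting j6 ~ -1.69
```

View pics/w15.png

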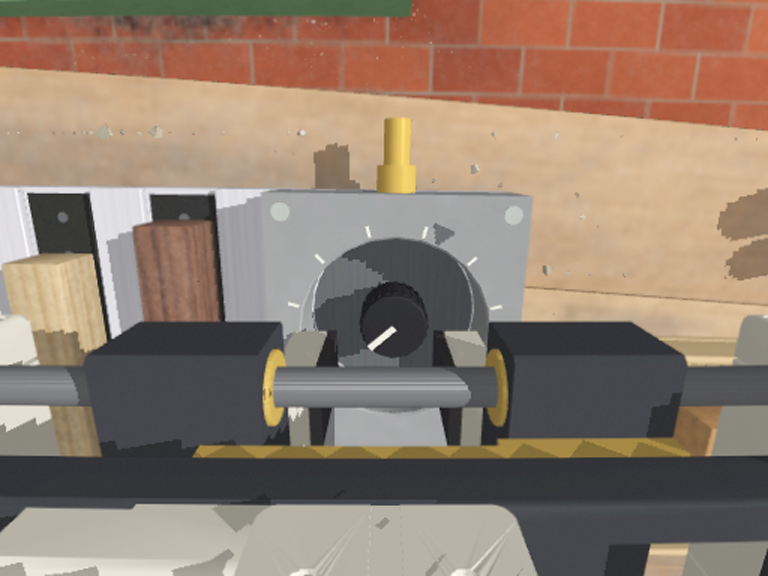

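Run:
```python
from h import *
m,p,D=load('w15')
P=lambda U,V,z:onz(m,U/1.5,V/1.5,z)[:2].round(1)
print('knob l/r',P(361,325,42),P(428,325,42),'ptr start',P(394,329,42),'rim',P(396,238,47),P(313,315,47),P(489,315,47))
```

```text
knob l/r [681.2 -92.2] [ 681.4 -123.7] ptr start [ 679.3 -107.7] rim [ 723.3 -108. ] [687.8 -70.6] [ 688.2 -150.9]
```

```bash
python3 -m pendant '[{"wx":0,"wy":0,"wz":0.07,"tx":0.1,"ty":0.05,"tz":0.2,"jaw":-0.16},{"wx":0,"wy":0,"wz":0,"tx":0,"ty":0,"tz":0.2,"jaw":-0.16},{"wx":0,"wy":0,"wz":0,"tx":0,"ty":0,"tz":0,"jaw":-0.16}]'
python3 - <<'E'
from h import *
plan([680,-108.2,28],-np.pi/2)
E
```

```text
t: 48.92
eef_pos: [680.4, -108.5, 59.0]
orientation: [-2.219, 2.221, -0.01]
wrist_force: [-0.6, 0.1, 0.5]
width: 36.5
t 48.92 pos [ 680.4 -108.5   59. ] w 36.5 F [-0.6  0.1  0.5] J [ 0.13  0.51 -0.16  0.   -0.9   1.44]
toolx [-0.001 -1.     0.003] z [ 0.006 -0.003 -1.   ]
shift units(50mm) [-0.007  0.012  0.621]
turn units(6deg) opt 0 [-0.06 -0.03 -0.01] resulting j6 ~ 1.44
turn units(6deg) opt 1 [-0.05  0.09 29.99] resulting j6 ~ 4.58
```

```bash
python3 -m pendant '[{"wx":-0.05,"wy":0,"wz":0,"tx":0,"ty":0.01,"tz":0.2,"jaw":-0.16},{"wx":0,"wy":0,"wz":0,"tx":0,"ty":0.01,"tz":0.2,"jaw":-0.16},{"wx":0,"wy":0,"wz":0,"tx":0,"ty":0,"tz":0,"jaw":-0.16}]'
python3 - <<'E'
from h import *
plan([680,-108.2,25],-np.pi/2)
E
```

```text
t: 49.3
eef_pos: [679.4, -108.7, 37.8]
orientation: [2.219, -2.221, 0.004]
wrist_force: [-0.0, -0.5, 0.3]
width: 36.7
t 49.3 pos [ 679.4 -108.7   37.8] w 36.7 F [-0.  -0.5  0.3] J [ 0.13  0.54 -0.17  0.   -0.86  1.44]
toolx [-0.001 -1.     0.003] z [ 0.    -0.003 -1.   ]
shift units(50mm) [-0.01  -0.013  0.256]
turn units(6deg) opt 0 [-0.   -0.03 -0.01] resulting j6 ~ 1.44
turn units(6deg) opt 1 [-0.05  0.   29.99] resulting j6 ~ 4.58
```

```bash
python3 -m pendant '[{"wx":0,"wy":0,"wz":0,"tx":-0.01,"ty":-0.01,"tz":0.2,"jaw":-0.16},{"wx":0,"wy":0,"wz":0,"tx":0,"ty":0,"tz":0.08,"jaw":-0.16},{"wx":0,"wy":0,"wz":0,"tx":0,"ty":0,"tz":0,"jaw":-0.16},{"wx":0,"wy":0,"wz":0,"tx":0,"ty":0,"tz":0,"jaw":-1},{"wx":0,"wy":0,"wz":0,"tx":0,"ty":0,"tz":0,"jaw":-1},{"wx":0,"wy":0,"wz":0,"tx":0,"ty":0,"tz":0,"jaw":-1}]' 20
python3 - <<'E'
from h import *
plan([680,-108.2,25],-np.pi/2)
E
```

```text
t: 50.05
eef_pos: [680.1, -107.7, 22.8]
orientation: [2.22, -2.221, 0.003]
wrist_force: [0.6, -0.4, -2.1]
width: 31.4
t 50.05 pos [ 680.1 -107.7   22.8] w 31.4 F [ 0.6 -0.4 -2.1] J [ 0.13  0.55 -0.18  0.   -0.84  1.44]
toolx [-0.001 -1.     0.003] z [ 0.    -0.003 -1.   ]
shift units(50mm) [ 0.011  0.002 -0.045]
turn units(6deg) opt 0 [-0.   -0.03 -0.01] resulting j6 ~ 1.44
turn units(6deg) opt 1 [-4.000e-02  1.000e-02  2.999e+01] resulting j6 ~ 4.58
```

```bash
python3 -m pendant '[{"wx":0,"wy":0,"wz":0.5,"tx":0,"ty":0,"tz":0,"jaw":-1},{"wx":0,"wy":0,"wz":0.8,"tx":0,"ty":0,"tz":0,"jaw":-1},{"wx":0,"wy":0,"wz":0.8,"tx":0,"ty":0,"tz":0,"jaw":-1},{"wx":0,"wy":0,"wz":0.8,"tx":0,"ty":0,"tz":0,"jaw":-1},{"wx":0,"wy":0,"wz":0.8,"tx":0,"ty":0,"tz":0,"jaw":-1},{"wx":0,"wy":0,"wz":0.8,"tx":0,"ty":0,"tz":0,"jaw":-1},{"wx":0,"wy":0,"wz":0.8,"tx":0,"ty":0,"tz":0,"jaw":-1},{"wx":0,"wy":0,"wz":0.8,"tx":0,"ty":0,"tz":0,"jaw":-1}]'
python3 - <<'E'
from h import *
plan([680,-108.2,23],-np.pi/2-2.715)
E
```

```text
t: 51.05
eef_pos: [680.1, -107.7, 22.7]
orientation: [1.383, -2.821, 0.004]
wrist_force: [0.3, 0.5, -2.5]
width: 31.5
t 51.05 pos [ 680.1 -107.7   22.7] w 31.5 F [ 0.3  0.5 -2.5] J [ 0.13  0.55 -0.18  0.   -0.84  0.78]
toolx [-0.613 -0.79   0.001] z [ 0.001 -0.003 -1.   ]
shift units(50mm) [ 0.01  -0.005 -0.005]
turn units(6deg) opt 0 [-3.000e-02  1.000e-02  1.963e+01] resulting j6 ~ 2.84
turn units(6deg) opt 1 [-1.000e-02 -2.000e-02 -1.037e+01] resulting j6 ~ -0.3
```

```bash
python3 -m pendant '[{"wx":0,"wy":0,"wz":1,"tx":0,"ty":0,"tz":0,"jaw":-1},{"wx":0,"wy":0,"wz":1,"tx":0,"ty":0,"tz":0,"jaw":-1},{"wx":0,"wy":0,"wz":1,"tx":0,"ty":0,"tz":0,"jaw":-1},{"wx":0,"wy":0,"wz":1,"tx":0,"ty":0,"tz":0,"jaw":-1},{"wx":0,"wy":0,"wz":1,"tx":0,"ty":0,"tz":0,"jaw":-1},{"wx":0,"wy":0,"wz":1,"tx":0,"ty":0,"tz":0,"jaw":-1},{"wx":0,"wy":0,"wz":1,"tx":0,"ty":0,"tz":0,"jaw":-1},{"wx":0,"wy":0,"wz":1,"tx":0,"ty":0,"tz":0,"jaw":-1},{"wx":0,"wy":0,"wz":1,"tx":0,"ty":0,"tz":0,"jaw":-1},{"wx":0,"wy":0,"wz":1,"tx":0,"ty":0,"tz":0,"jaw":-1},{"wx":0,"wy":0,"wz":1,"tx":0,"ty":0,"tz":0,"jaw":-1},{"wx":0,"wy":0,"wz":1,"tx":0,"ty":0,"tz":0,"jaw":-1},{"wx":0,"wy":0,"wz":1,"tx":0,"ty":0,"tz":0,"jaw":-1},{"wx":0,"wy":0,"wz":1,"tx":0,"ty":0,"tz":0,"jaw":-1},{"wx":0,"wy":0,"wz":1,"tx":0,"ty":0,"tz":0,"jaw":-1},{"wx":0,"wy":0,"wz":1,"tx":0,"ty":0,"tz":0,"jaw":-1},{"wx":0,"wy":0,"wz":1,"tx":0,"ty":0,"tz":0,"jaw":-1},{"wx":0,"wy":0,"wz":1,"tx":0,"ty":0,"tz":0,"jaw":-1},{"wx":0,"wy":0,"wz":0,"tx":0,"ty":0,"tz":0,"jaw":-1}]'
python3 - <<'E'
from h import *
plan([680,-108.2,23],-np.pi/2-2.715)
E
```

```text
t: 53.42
eef_pos: [680.1, -107.6, 22.7]
orientation: [1.555, 2.727, -0.001]
wrist_force: [0.3, 0.6, -0.6]
width: 31.3
t 53.42 pos [ 680.1 -107.6   22.7] w 31.3 F [ 0.3  0.6 -0.6] J [ 0.13  0.55 -0.18  0.   -0.84 -1.16]
toolx [-0.509  0.86  -0.002] z [ 0.002 -0.002 -1.   ]
shift units(50mm) [-0.009 -0.009 -0.005]
turn units(6deg) opt 0 [0.   0.02 1.03] resulting j6 ~ -1.06
turn units(6deg) opt 1 [-4.000e-02  1.000e-02 -2.897e+01] resulting j6 ~ -4.2
```

```bash
python3 -m pendant '[{"wx":0,"wy":0,"wz":0.7,"tx":0,"ty":0,"tz":0,"jaw":-1},{"wx":0,"wy":0,"wz":0.4,"tx":0,"ty":0,"tz":0,"jaw":-1},{"wx":0,"wy":0,"wz":0,"tx":0,"ty":0,"tz":0,"jaw":-1},{"wx":0,"wy":0,"wz":0,"tx":0,"ty":0,"tz":0,"jaw":-0.16},{"wx":0,"wy":0,"wz":0,"tx":0,"ty":0,"tz":0,"jaw":-0.16},{"wx":0,"wy":0,"wz":0,"tx":0,"ty":0,"tz":0,"jaw":-0.16}]'
python3 - <<'E'
from h import *
plan([680,-108.2,23],-np.pi/2-2.715)
E
```

```text
t: 54.18
eef_pos: [680.6, -107.9, 23.4]
orientation: [1.697, 2.64, -0.001]
wrist_force: [0.5, 0.3, -0.2]
width: 36.6
t 54.17 pos [ 680.6 -107.9   23.4] w 36.6 F [ 0.5  0.3 -0.2] J [ 0.13  0.55 -0.18  0.   -0.84 -1.27]
toolx [-0.415  0.91  -0.003] z [ 0.003 -0.002 -1.   ]
shift units(50mm) [-0.001 -0.013  0.008]
turn units(6deg) opt 0 [0.01 0.03 0.02] resulting j6 ~ -1.27
turn units(6deg) opt 1 [-5.000e-02  2.000e-02 -2.998e+01] resulting j6 ~ -4.41
```

```bash
python3 -m pendant '[{"wx":0,"wy":0,"wz":0,"tx":0,"ty":0,"tz":-0.25,"jaw":-0.16},{"wx":0,"wy":0,"wz":0,"tx":0,"ty":0,"tz":-0.5,"jaw":-0.16},{"wx":0,"wy":0,"wz":0,"tx":0,"ty":0,"tz":-1,"jaw":-0.16},{"wx":0,"wy":0,"wz":0,"tx":0,"ty":0.6,"tz":-0.8,"jaw":-0.16},{"wx":0,"wy":0,"wz":0,"tx":0,"ty":0.6,"tz":-0.4,"jaw":-0.16},{"wx":0,"wy":0,"wz":0,"tx":0,"ty":0,"tz":0,"jaw":-0.16},{"wx":0,"wy":0,"wz":0,"tx":0,"ty":0,"tz":0,"jaw":-0.16}]'
python3 - <<'E'
from h import *
snap('wrist','w16',None,1.5);st()
E
```

```text
t: 55.05
eef_pos: [735.7, -82.7, 181.5]
orientation: [1.694, 2.638, 0.002]
wrist_force: [-0.1, 0.0, -0.0]
width: 36.8
t 55.1 pos [735.7 -82.8 181.6] w 36.9 F [ 0.7 -0.9 -0.2] J [ 0.15  0.49  0.11  0.   -1.19 -1.29]
toolx [-0.416  0.909 -0.005] z [ 0.006 -0.003 -1.   ]
```

View pics/w16.png

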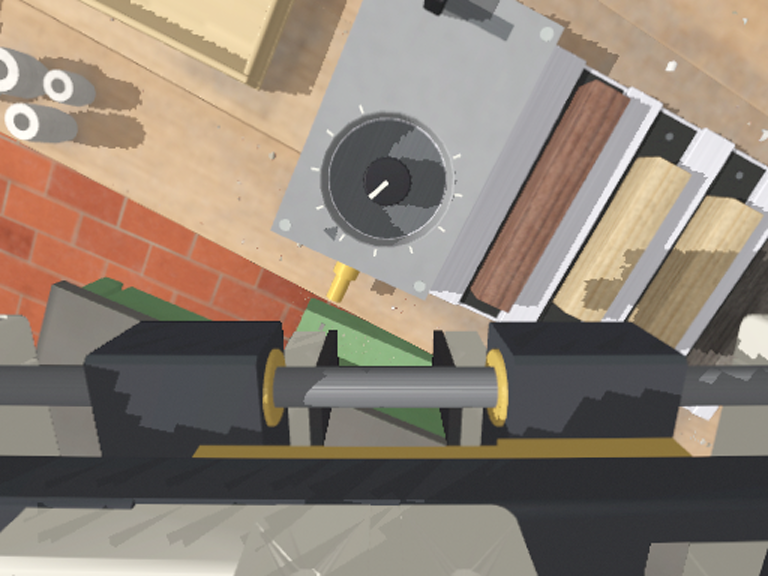

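Run:
```python
from h import *
m,p,D=load('w16')
cv2.imwrite('pics/w16z.png',cv2.resize(p[65:180,200:315,::-1],None,fx=5,fy=5,interpolation=cv2.INTER_CUBIC))
```

```text
(no output)
```

View pics/w16z.png

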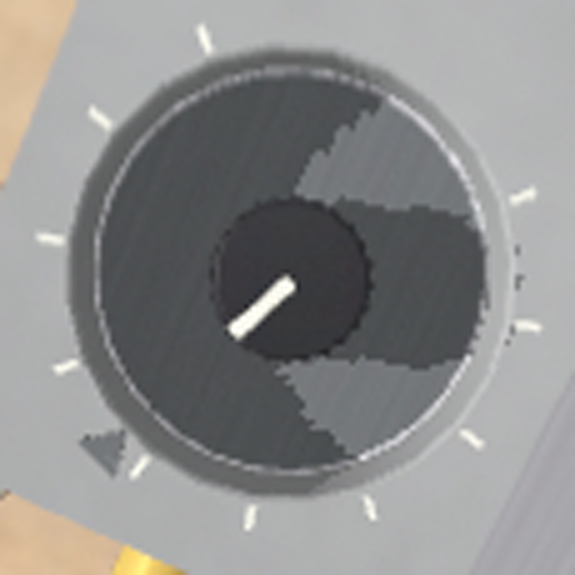

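Run:
```python
from h import *
m,p,D=load('w16')
P=lambda U,V,z:onz(m,200+U/5,65+V/5,z)[:2]
ang=lambda v:np.arctan2(v[1],v[0])
E=np.array([P(69,272,47),P(514,272,47),P(292,47,47),P(285,496,47),P(130,120,47),P(455,120,47)])
A=np.c_[2*E,np.ones(len(E))];s=np.linalg.lstsq(A,(E**2).sum(1),rcond=None)[0];c=s[:2];print('well',c,np.sqrt(s[2]+c@c))
a=P(293,281,42);b=P(233,334,42);print(a,'ptr',ang(b-a),ang(b-c))
for q in((126,432),(107,450),(108,447)):v=P(*q,47)-c;print(ang(v),np.linalg.norm(v))
for q,t in (((292,279),0),):print(P(*q,42))
```

```text
well [ 679.96072433 -106.99118847] 43.13079132745193
[ 680.12357121 -106.6082926 ] ptr -0.4301588433464958 -0.4039892464667823
-0.41263149628836626 44.61827934624132
-0.41095432109527674 49.97661524295772
-0.4171191478732497 49.40756606504335
[ 679.85332553 -106.95135624]
```

Run:
```python
from h import *
plan([640,100,330],np.pi)
```

```text
t 55.1 pos [735.7 -82.8 181.6] w 36.9 F [ 0.7 -0.9 -0.2] J [ 0.15  0.49  0.11  0.   -1.19 -1.29]
toolx [-0.416  0.909 -0.005] z [ 0.006 -0.003 -1.   ]
shift units(50mm) [ 4.106 -0.206 -2.99 ]
turn units(6deg) opt 0 [ 1.00e-02  7.00e-02 -1.09e+01] resulting j6 ~ -2.44
turn units(6deg) opt 1 [ 7.00e-02 -1.00e-02  1.91e+01] resulting j6 ~ 0.71
```

```bash
python3 -m pendant '[{"wx":0,"wy":0,"wz":0,"tx":0.8,"ty":0,"tz":-0.6,"jaw":-1},{"wx":0,"wy":0,"wz":0,"tx":0.8,"ty":0,"tz":-0.6,"jaw":-1},{"wx":0,"wy":0,"wz":0,"tx":0.8,"ty":-0.1,"tz":-0.6,"jaw":-1},{"wx":0,"wy":0,"wz":0,"tx":0.8,"ty":-0.1,"tz":-0.6,"jaw":-1},{"wx":0,"wy":0,"wz":0,"tx":0.8,"ty":0,"tz":-0.6,"jaw":-1},{"wx":0,"wy":0,"wz":-1,"tx":0,"ty":0,"tz":0,"jaw":-1},{"wx":0,"wy":0,"wz":-1,"tx":0,"ty":0,"tz":0,"jaw":-1},{"wx":0,"wy":0,"wz":-1,"tx":0,"ty":0,"tz":0,"jaw":-1},{"wx":0,"wy":0,"wz":-1,"tx":0,"ty":0,"tz":0,"jaw":-1},{"wx":0,"wy":0,"wz":-1,"tx":0,"ty":0,"tz":0,"jaw":-1},{"wx":0,"wy":0,"wz":-1,"tx":0,"ty":0,"tz":0,"jaw":-1},{"wx":0,"wy":0,"wz":-1,"tx":0,"ty":0,"tz":0,"jaw":-1},{"wx":0,"wy":0,"wz":-1,"tx":0,"ty":0,"tz":0,"jaw":-1},{"wx":0,"wy":0,"wz":-1,"tx":0,"ty":0,"tz":0,"jaw":-1},{"wx":0,"wy":0,"wz":-1,"tx":0,"ty":0,"tz":0,"jaw":-1},{"wx":0,"wy":0,"wz":-1,"tx":0,"ty":0,"tz":0,"jaw":-1},{"wx":0,"wy":0,"wz":0,"tx":0,"ty":0,"tz":0,"jaw":-1},{"wx":0,"wy":0,"wz":0,"tx":0,"ty":0,"tz":0,"jaw":-1}]'
python3 - <<'E'
from h import *
snap('wrist','w17',None,1.5)
plan([577,-150,110],np.pi)
E
```

```text
t: 57.35
eef_pos: [625.3, 90.8, 322.0]
orientation: [0.062, -3.121, 0.014]
wrist_force: [0.0, 0.6, -0.6]
width: 0.4
t 57.4 pos [625.3  90.8 322.1] w 0.7 F [-0.4  0.4  0. ] J [ 0.45  0.26  0.08 -0.   -1.42 -0.41]
toolx [-0.999 -0.04   0.021] z [-0.02  -0.009 -1.   ]
shift units(50mm) [ 1.07  -4.738  4.304]
turn units(6deg) opt 0 [-0.09 -0.19  0.38] resulting j6 ~ -0.37
turn units(6deg) opt 1 [  0.3   -0.13 -29.62] resulting j6 ~ -3.51
```

View pics/w17.png

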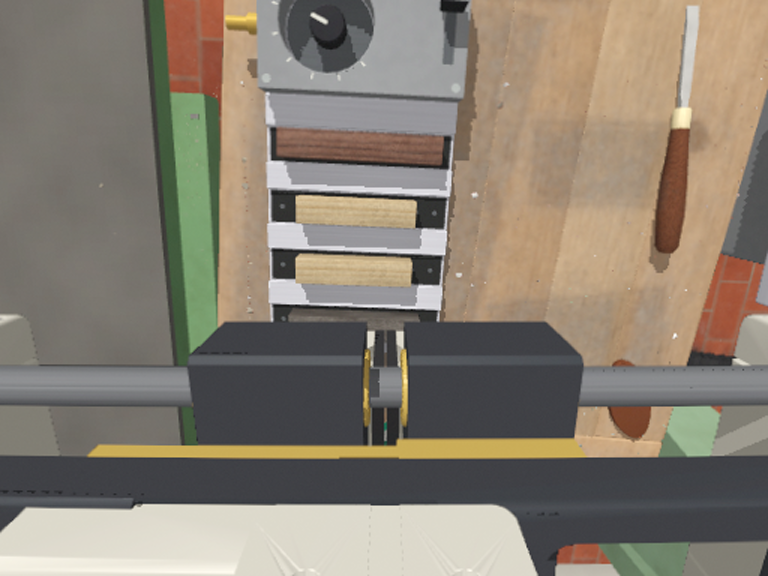

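Run:
```python
from h import *
m,p,D=load('w17')
cv2.imwrite('pics/w17z.png',cv2.resize(p[55:218,165:315,::-1],None,fx=3.6,fy=3.6,interpolation=cv2.INTER_CUBIC))
snap('top','t17',(90,110,390,310),2.6)
```

```text
(no output)
```

View pics/w17z.png

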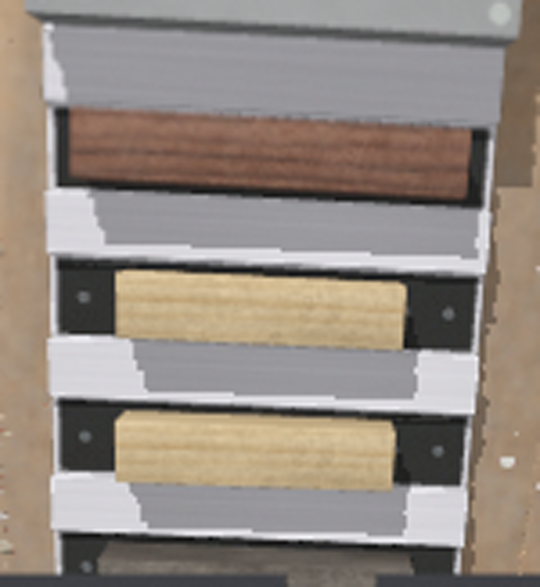

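View pics/t17.png

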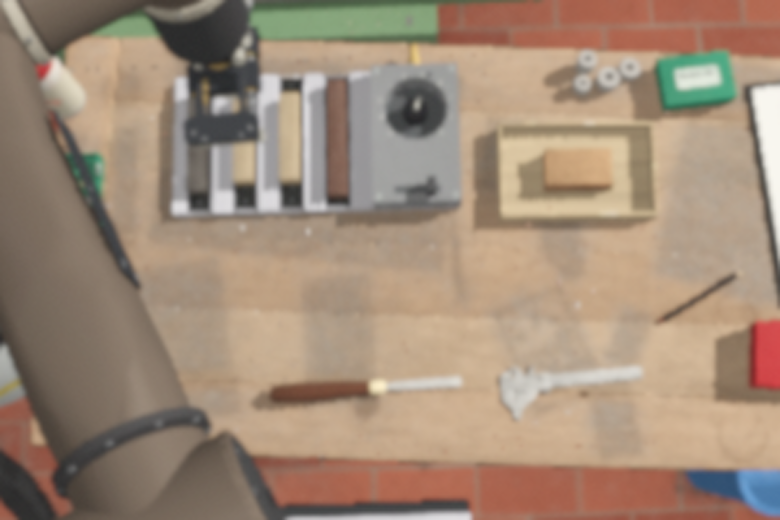

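Run:
```python
from h import *
m,p,D=load('w17')
P=lambda U,V,z:onz(m,165+U/3.6,55+V/3.6,z)[:2]
for n,q,l in (('long',[(69,107),(470,126),(466,198),(69,181)],(647.5,-1.7)),('B',[(117,269),(405,284),(403,349),(117,336)],(647.8,60.8)),('A',[(116,411),(394,424),(391,489),(116,477)],(648.5,122.6))):
    C=np.array([P(*x,42) for x in q]);d=(C[0]+C[3]-C[1]-C[2])/2
    print(n,(C.mean(0)-l).round(1),'len',np.linalg.norm(d).round(1),'yaw',np.arctan2(d[1],d[0]).round(3),'depthz',dep(m,D,165+250/3.6,55+(q[0][1]+q[2][1])/2/3.6).round(1))
```

```text
long [-0.3  0.6] len 159.6 yaw -0.004 depthz [655.   -1.1  41.9]
B [1.4 0.3] len 118.9 yaw -0.012 depthz [653.7  61.   42. ]
A [ 2.  -1.7] len 118.4 yaw -0.012 depthz [652.5 120.5  42.8]
```

```bash
python3 -m pendant '[{"wx":-0.09,"wy":-0.19,"wz":0.38,"tx":0.2,"ty":-0.8,"tz":0.2,"jaw":-1},{"wx":0,"wy":0,"wz":0,"tx":0.2,"ty":-0.85,"tz":0.4,"jaw":-1},{"wx":0,"wy":0,"wz":0,"tx":0.2,"ty":-0.85,"tz":0.4,"jaw":-1},{"wx":0,"wy":0,"wz":0,"tx":0.2,"ty":-0.85,"tz":0.4,"jaw":-1},{"wx":0,"wy":0,"wz":0,"tx":0.2,"ty":-0.85,"tz":0.4,"jaw":-1},{"wx":0,"wy":0,"wz":0,"tx":0.1,"ty":-0.6,"tz":0.4,"jaw":-1},{"wx":0,"wy":0,"wz":0,"tx":0,"ty":0,"tz":0.7,"jaw":-1},{"wx":0,"wy":0,"wz":0,"tx":0,"ty":0,"tz":0.7,"jaw":-1},{"wx":0,"wy":0,"wz":0,"tx":0,"ty":0,"tz":0,"jaw":-1},{"wx":0,"wy":0,"wz":0,"tx":0,"ty":0,"tz":0,"jaw":-1}]'
python3 - <<'E'
from h import *
snap('wrist','w18',None,1.5)
plan([575,-150,54],np.pi)
E
```

```text
t: 58.7
eef_pos: [570.7, -156.8, 139.5]
orientation: [0.016, 3.137, 0.001]
wrist_force: [0.6, 0.9, 0.4]
width: 0.7
t 58.75 pos [ 570.5 -156.7  139.4] w 0.1 F [ 0.4 -0.2  0.9] J [ 0.06  0.29 -0.3  -0.   -0.98 -0.07]
toolx [-1.     0.01  -0.004] z [ 0.004  0.001 -1.   ]
shift units(50mm) [-0.081  0.134  1.709]
turn units(6deg) opt 0 [ 0.01  0.04 -0.1 ] resulting j6 ~ -0.08
turn units(6deg) opt 1 [ 7.00e-02 -1.00e-02  2.99e+01] resulting j6 ~ 3.06
```

View pics/w18.png

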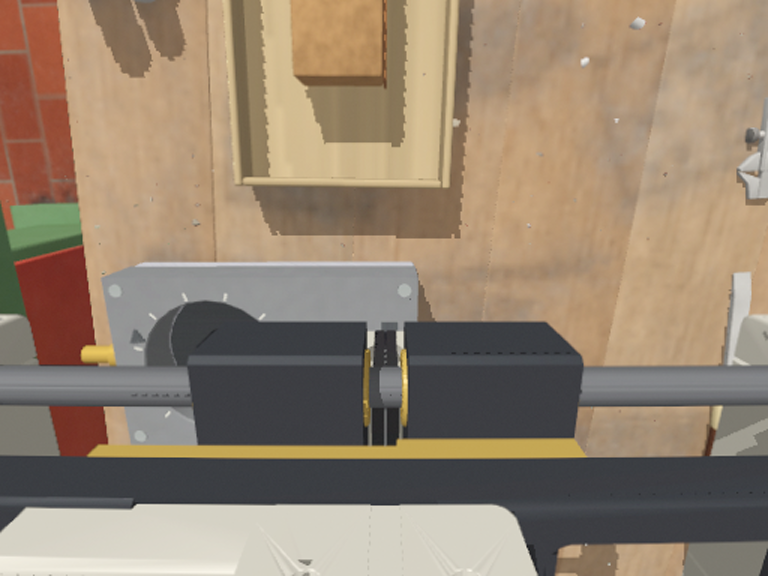

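```bash
python3 - <<'E'
from h import *
m,p,D=load('w14')
for U,V in((411,295),(428,295),(411,305),(428,305),(420,300)):print(dep(m,D,U/1.5,V/1.5).round(1))
E
python3 -m pendant '[{"wx":0,"wy":0,"wz":-0.1,"tx":-0.08,"ty":0.06,"tz":0.5,"jaw":-1},{"wx":0,"wy":0,"wz":0,"tx":0,"ty":0,"tz":0.7,"jaw":-1},{"wx":0,"wy":0,"wz":0,"tx":0,"ty":0,"tz":0.3,"jaw":-1},{"wx":0,"wy":0,"wz":0,"tx":0,"ty":0,"tz":0,"jaw":-1}]'
python3 - <<'E'
from h import *
plan([575,-150,54],np.pi)
E
```

```text
[ 580.1 -120.6   54.6]
[ 578.1 -132.3   47.9]
[ 578.1 -119.7   70.3]
[ 578.2 -130.    71.3]
[ 579.9 -125.5   65.8]
t: 59.25
eef_pos: [580.2, -153.0, 69.8]
orientation: [-0.003, 3.126, 0.0]
wrist_force: [1.0, -0.3, 0.8]
width: 0.5
t 59.25 pos [ 580.2 -153.    69.8] w 0.5 F [ 1.  -0.3  0.8] J [ 0.07  0.37 -0.36  0.   -0.82 -0.07]
toolx [-1.    -0.002 -0.016] z [ 0.016  0.    -1.   ]
shift units(50mm) [0.109 0.061 0.315]
turn units(6deg) opt 0 [0.   0.15 0.02] resulting j6 ~ -0.06
turn units(6deg) opt 1 [ -0.24   0.   -29.98] resulting j6 ~ -3.21
```

```bash
python3 -m pendant '[{"wx":0,"wy":0.1,"wz":0,"tx":0.16,"ty":0,"tz":0.2,"jaw":-1},{"wx":0,"wy":0,"wz":0,"tx":0,"ty":0,"tz":0.1,"jaw":-1},{"wx":0,"wy":0,"wz":0,"tx":0,"ty":0,"tz":0,"jaw":-1}]'
python3 - <<'E'
from h import *
plan([572,-100,54],np.pi)
E
```

```text
t: 59.62
eef_pos: [573.6, -153.1, 56.7]
orientation: [-0.004, 3.133, 0.0]
wrist_force: [-0.6, -0.1, -0.6]
width: 0.4
t 59.62 pos [ 573.6 -153.1   56.7] w 0.4 F [-0.6 -0.1 -0.6] J [ 0.07  0.38 -0.38  0.   -0.79 -0.07]
toolx [-1.    -0.002 -0.009] z [ 0.009  0.    -1.   ]
shift units(50mm) [0.031 1.062 0.054]
turn units(6deg) opt 0 [0.   0.08 0.02] resulting j6 ~ -0.06
turn units(6deg) opt 1 [ -0.13   0.   -29.98] resulting j6 ~ -3.21
```

Push in small steps.

```bash
python3 -m pendant '[{"wx":0,"wy":0,"wz":0,"tx":0.03,"ty":0.2,"tz":0.03,"jaw":-1},{"wx":0,"wy":0,"wz":0,"tx":0,"ty":0.2,"tz":0,"jaw":-1},{"wx":0,"wy":0,"wz":0,"tx":0,"ty":0.2,"tz":0,"jaw":-1},{"wx":0,"wy":0,"wz":0,"tx":0,"ty":0.2,"tz":0,"jaw":-1},{"wx":0,"wy":0,"wz":0,"tx":0,"ty":0.1,"tz":0,"jaw":-1}]'; python3 -m pendant '[{"wx":0,"wy":0,"wz":0,"tx":0,"ty":0.1,"tz":0,"jaw":-1}]'; python3 -m pendant '[{"wx":0,"wy":0,"wz":0,"tx":0,"ty":0.1,"tz":0,"jaw":-1}]'; python3 -m pendant '[{"wx":0,"wy":0,"wz":0,"tx":0,"ty":0.08,"tz":0,"jaw":-1}]'
```

```text
t: 60.25
eef_pos: [572.4, -105.2, 55.8]
orientation: [-0.004, 3.132, -0.001]
wrist_force: [1.1, -2.3, -1.0]
width: 0.3
t: 60.38
eef_pos: [572.3, -102.7, 56.0]
orientation: [-0.007, 3.133, -0.008]
wrist_force: [7.2, -42.1, -9.1]
width: 0.4
t: 60.5
eef_pos: [572.2, -102.7, 56.1]
orientation: [-0.009, 3.134, -0.018]
wrist_force: [8.7, -43.7, -10.7]
width: 0.4
t: 60.62
eef_pos: [572.2, -103.2, 56.0]
orientation: [-0.009, 3.135, -0.026]
wrist_force: [6.3, -26.9, -7.2]
width: 0.3
```

```bash
python3 -m pendant '[{"wx":0,"wy":0,"wz":0,"tx":0,"ty":-0.3,"tz":0,"jaw":-1},{"wx":0,"wy":0,"wz":0,"tx":0,"ty":-0.3,"tz":-0.2,"jaw":-1},{"wx":0,"wy":0,"wz":0,"tx":0,"ty":0,"tz":-0.8,"jaw":-1},{"wx":0,"wy":0,"wz":0,"tx":0,"ty":0,"tz":-1,"jaw":-1},{"wx":0,"wy":0,"wz":0,"tx":0,"ty":0.8,"tz":-1,"jaw":-1},{"wx":0,"wy":0,"wz":0,"tx":0,"ty":1,"tz":-1,"jaw":-1},{"wx":0,"wy":0,"wz":0,"tx":0,"ty":1,"tz":-0.5,"jaw":-1},{"wx":0,"wy":0,"wz":0,"tx":0,"ty":0.6,"tz":0,"jaw":-1},{"wx":0,"wy":0,"wz":0,"tx":0,"ty":0,"tz":0,"jaw":-1},{"wx":0,"wy":0,"wz":0,"tx":0,"ty":0,"tz":0,"jaw":-1}]';python3 - <<'E'
from h import *
snap('wrist','w19',None,1.5);snap('scene','s19',(200,80,400,280),3);snap('top','t19',(90,110,390,310),2.6);st()
E
```

```text
t: 61.88
eef_pos: [570.2, 35.3, 285.4]
orientation: [-0.007, 3.129, -0.014]
wrist_force: [-0.4, 0.7, -0.7]
width: 0.7
t 62.02 pos [570.2  34.6 284.7] w 0.6 F [ 0.6 -0.5  0.3] J [ 0.41  0.15 -0.14  0.01 -1.27 -0.41]
toolx [-1.    -0.003 -0.011] z [ 0.011 -0.009 -1.   ]
```

View pics/w19.png

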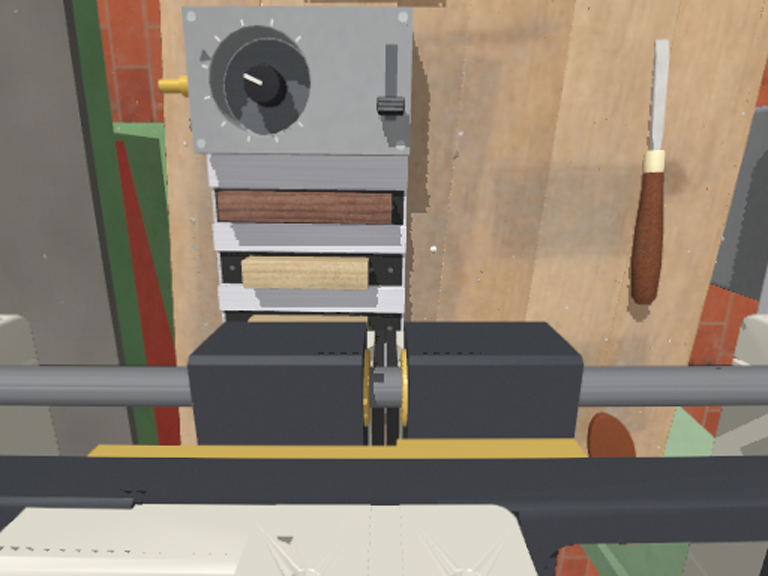

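View pics/t19.png

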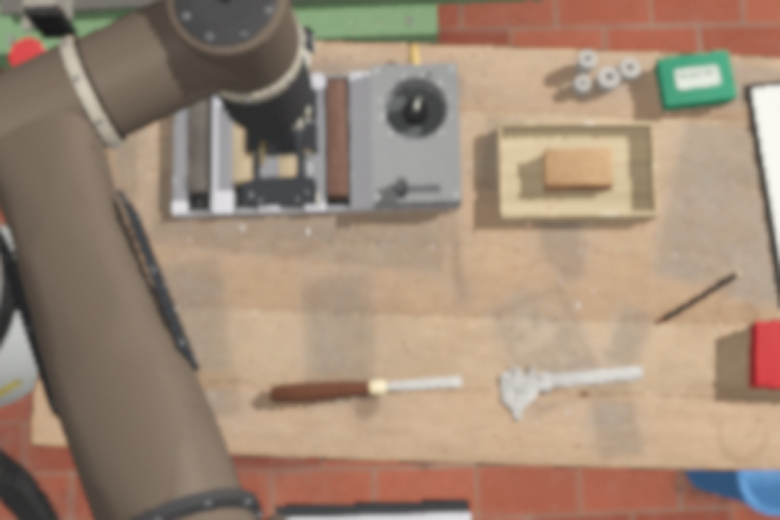

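View pics/s19.png

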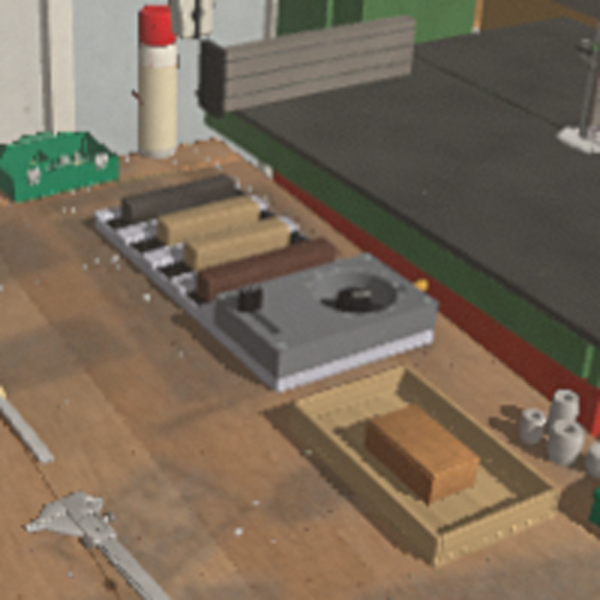

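Run:
```python
from h import *
m,p,D=load('w19')
print('tab top',onz(m,390/1.5,101/1.5,71).round(1),[dep(m,D,390/1.5,v/1.5).round(1) for v in(99,102,105)],'slot far end',onz(m,391/1.5,45/1.5,47).round(1))
P=lambda U,V:onz(m,U/1.5,V/1.5,42)[:2]
a,b=P(261,83),P(245,75);print(np.arctan2(*(b-a)[::-1]))
```

```text
tab top [569.3 -88.5  71. ] [array([569.3, -90. ,  71.4]), array([569.3, -87.7,  71.2]), array([569.3, -85.5,  71.2])] slot far end [ 568.8 -135.6   47. ]
-0.4480494364637658
```

```bash
python3 -c "
from bench import *
print(job_done())"
```

```text
the job is handed in; nothing more can be done
None
```

I finished the job and handed it in at about 62 s of the 208 s allowed. The hand-in gives no verdict, so these are my own last checks.

- **Block and stone:** The cork sanding block lies flat on the tray floor. No whetstone was in the scene.
- **Blanks:** From the head outwards, the grooves hold the long brown, light, light and near-black blanks.
    - The first three measured within 2 mm of the groove centre and 0.012 rad of its line.
    - I checked the near-black one only by eye: it sits flat in its groove with no end past the plate.
- **Knob:** A close view put the pointer within about 0.02 rad of the mark. A coarser last view read about 0.03 rad off, against a tolerance of 0.18 rad.
- **Valve:** I slid the tab last, until it hit its end stop at about 44 N wrist force. In the pictures it had moved roughly 40 mm. I pushed with the closed fingers, and it stayed put when I backed off.
- **Left alone:** The calipers and pencil look unmoved in the top view. I saw no blank knocked aside and no grip slip.

Triangulating heights from the top and wrist cameras together did not work well. The top view differed by about 7 mm in x, and combined heights came out up to about 25 mm off. I relied on the wrist camera instead: its depth matched the stated heights and its views agreed to about 1–2 mm.

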